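# Change the flute jig over for the next flute

### The job

Get the jig ready for the next flute. First clear it: hang every drilling template that was left on it by its eye on the peg rack, one to a peg. Then take the three V-saddles from their storage block and fit them on the jig with their dowels fully home, so that each base sits flush and its groove runs along the jig. Each dowel goes into its own blind hole in the dark strip along the middle of the jig; nobody marked where the strip was clamped last, so slide the dowel's tip along the strip until it drops in. Finally lay the flute in the grooves of the saddles, about centred on the jig, and let go. Do not knock over the two small bottles at the left.

Things in the scene. Friction and masses are not known exactly. Their poses are not given: they have to be found in the camera images.
- jig: fixed plywood jig base, 110 mm (x) by 400 mm (y), 22 mm high; a dark steel strip 38 mm wide is let in flush along its middle line (x = 0); aluminium keepers 3 mm thick cover its ends beyond y = +-139 mm. Origin: middle of the underside; y along the jig, z up; surface at z = +22 mm
- jig_top (a point): middle of the jig's surface. The strip has three blind holes exactly on the middle line, 15 mm wide (1.5 mm chamfer), 17 mm deep, 75 mm apart. The strip may be clamped up to 18 mm either way along y, so the holes are at y = -75, 0 and +75 mm of the jig, all shifted together by -18 to +18 mm; it stays put in use
- saddle_block: fixed wooden storage block, 60 mm (x) by 188 mm (y) by 30 mm high, three loose-fitting holes at y = -61, 0 and +61 mm, one saddle in each at the start. Origin: middle of the underside
- saddle_a: pale wooden V-saddle, 54 mm along x, 28 mm thick along y, 42 mm high, 150 g; 90-degree V groove along y (bottom 18 mm above the base); under its base a dark dowel, 12 mm thick, 15 mm long, tip tapered to 8 mm. Origin: centre of the base, z up. Its lowest 14 mm is solid: grip the y faces there. At the start in the saddle block, base on the block, a quarter turn from its place on the jig; lifts straight out
- saddle_b: another saddle, the same as saddle_a; any may go into any hole of the jig
- saddle_c: another saddle, the same as saddle_a; any may go into any hole of the jig
- template_a: drilling template: flat mid-brown wooden bar 84 x 30 x 10 mm, brass-ringed marks on top, a steel hanging eye at one end; 70 g. Origin: on the underside; x along the bar to the eye (bar from x = -52 to +32 mm, y = -15 to +15), z out of its top. At the start flat on the jig, eye away from the robot. Lift it by the bar's long sides. May be absent
- template_b: drilling template: flat pale wooden bar 84 x 30 x 10 mm, brass-ringed marks on top, a steel hanging eye at one end; 70 g. Origin: on the underside; x along the bar to the eye (bar from x = -52 to +32 mm, y = -15 to +15), z out of its top. At the start flat on the jig, eye away from the robot. Lift it by the bar's long sides. May be absent
- template_c: drilling template: flat dark wooden bar 84 x 30 x 10 mm, brass-ringed marks on top, a steel hanging eye at one end; 70 g. Origin: on the underside; x along the bar to the eye (bar from x = -52 to +32 mm, y = -15 to +15), z out of its top. At the start flat on the jig, eye away from the robot. Lift it by the bar's long sides. May be absent
- template_a_eye (a point): centre of the eye of template_a, at x = +46 mm of the template: a flat ring 33 mm across, opening 22 mm, 4 mm thick, level with the bar's underside
- template_b_eye (a point): centre of the eye of template_b, at x = +46 mm of the template: a flat ring 33 mm across, opening 22 mm, 4 mm thick, level with the bar's underside
- template_c_eye (a point): centre of the eye of template_c, at x = +46 mm of the template: a flat ring 33 mm across, opening 22 mm, 4 mm thick, level with the bar's underside
- peg_rack: fixed wooden peg rack: upright board 190 mm wide, 213 mm high; its front face (x = 0) looks to the robot; foot 16 mm high, 17 mm out in front. Three bare 8 mm steel pegs at y = +60, 0, -60 mm. Origin: bottom of the front face, middle; x into the board, z up. An eye lowered level over a tip slides down to the board and the template swings down to hang
- peg_1 (a point): root of the left peg, seen from the robot, where its axis meets the board (z = 145 mm); from here the 8 mm peg slopes up at 45 degrees towards the robot; the centre of its rounded tip is 31 mm in front of the board and 31 mm above this point
- peg_2 (a point): root of the middle peg, seen from the robot, where its axis meets the board (z = 145 mm); from here the 8 mm peg slopes up at 45 degrees towards the robot; the centre of its rounded tip is 31 mm in front of the board and 31 mm above this point
- peg_3 (a point): root of the right peg, seen from the robot, where its axis meets the board (z = 145 mm); from here the 8 mm peg slopes up at 45 degrees towards the robot; the centre of its rounded tip is 31 mm in front of the board and 31 mm above this point
- flute: amber bamboo flute, 440 mm long (along its y), about 36 mm thick, 110 g, lying on the table in front of the jig at the start. Origin: underside, half way along, as it first lies; it may roll. Grip it across its thickness, best half way along
- flute_mid (a point): point on the flute's axis, half way along (18 mm above the flute's origin). With the flute in the saddles on the jig this point is about 66 mm above the underside of the jig
- stain_bottle: small black bottle, 36 mm wide, 96 mm high, standing at the left; origin: centre of its underside
- clove_oil: small green glass bottle with a red cap, 36 mm wide, 85 mm high, standing at the left; origin: centre of its underside

How it is judged (in metres and radians):
On the way, in this order (a step that is already met when the one before it is completed fails the run):
1. every template that is there hangs on the rack ((distance between template_a_eye and peg_1 below 0.028 m or distance between template_a_eye and peg_2 below 0.028 m or distance between template_a_eye and peg_3 below 0.028 m) and angle between each of template_a, template_b, template_c's own x axis and vertical below 0.4 rad and linear speed of each of template_a, template_b, template_c below 0.03 m/s and (distance between template_b_eye and peg_1 below 0.028 m or distance between template_b_eye and peg_2 below 0.028 m or distance between template_b_eye and peg_3 below 0.028 m) and (distance between template_c_eye and peg_1 below 0.028 m or distance between template_c_eye and peg_2 below 0.028 m or distance between template_c_eye and peg_3 below 0.028 m) and distance between template_a_eye and template_b_eye above 0.035 m and distance between each of template_a_eye, template_b_eye and template_c_eye above 0.035 m), for 0.2 s.
2. all three saddles are on the jig, each with its dowel home in its own hole (z of saddle_a in the frame of jig between 0.02 and 0.024 m and x of saddle_a in the frame of jig between -0.006 and 0.006 m and y of saddle_a in the frame of jig between -0.1 and 0.1 m and angle between each of saddle_a, saddle_b, saddle_c's own z axis and vertical below 0.06 rad and angle between the y axis of each of saddle_a, saddle_b, saddle_c and the y axis of jig, either way round below 0.14 rad and z of saddle_b in the frame of jig between 0.02 and 0.024 m and x of saddle_b in the frame of jig between -0.006 and 0.006 m and y of saddle_b in the frame of jig between -0.1 and 0.1 m and z of saddle_c in the frame of jig between 0.02 and 0.024 m and x of saddle_c in the frame of jig between -0.006 and 0.006 m and y of saddle_c in the frame of jig between -0.1 and 0.1 m and horizontal distance between saddle_a and saddle_b above 0.055 m and horizontal distance between each of saddle_a, saddle_b and saddle_c above 0.055 m), for 0.2 s.
3. the flute lies in the saddles (z of flute_mid in the frame of jig between 0.058 and 0.074 m and x of flute_mid in the frame of jig between -0.01 and 0.01 m and y of flute_mid in the frame of jig between -0.05 and 0.05 m and angle between the y axis of flute and the y axis of jig, either way round below 0.06 rad and linear speed of flute below 0.02 m/s), for 0.2 s.
At the end, for the whole second after the job is handed in: Saddles flush on the jig (2 mm), each in its own hole, grooves along it (8 deg); flute at rest in the grooves, within 50 mm of the jig's middle; every template present hangs at rest by its eye from a peg of its own (eye within 28 mm of the root, bar within 23 deg of vertical) (all of step 1 and all of step 2 and all of step 3); the robot touches nothing.
It fails at once if the black bottle is knocked over (angle between stain_bottle's own z axis and vertical above 0.6 rad).
It fails at once if the green bottle is knocked over (angle between clove_oil's own z axis and vertical above 0.6 rad).
Of template_a, template_b, template_c only 2 to 3 are there at a start; the rules pass over those that are not, and their reading is None.
At some moment in a run one of template_a, template_b, template_c may be knocked a few centimetres aside while the robot is not near it.
It also fails if it takes over 208 s, if anything falls off the work surface, if the arm or the gripper's body presses on something with over 40 N, if the wrist force passes 120 N, or if a joint passes its speed limit or range.

### The arm

A 6-joint arm with a two-finger parallel gripper is mounted at the origin on a cart in front of the work surface, level with it; the furniture and walls round the work are solid. World frame = base frame: x ahead of the robot, y to its left, z up, the work surface at z = 0. Lengths are in mm, angles in rad, forces in N, time in s.
With the tool pointing down it reaches from about 325 to 900 mm from the base axis. Payload 6.1 kg.
Tool frame: the origin (TCP) lies on the front face of the gripper's body, between the roots of the fingers; the fingertips stand 70 mm ahead of it and the grasp point (between the pads) lies 51 mm ahead of it (manip.pinch_z is the distance from the TCP to the grasp point, in mm); z points along the fingers, y is the line along which they close (so a half turn about z gives the same grasp; the last joint's range is limited). The gripper opens to 87 mm and grips with 3 to 60 N. Pads are 19 mm wide; open, the fingers measure 117 mm over their backs; the gripper's body (75 mm by 190 mm) begins 51 mm behind the grasp point.
Start: joints at [1.05, 0.22, 1.526, -0, 1.395, -0.126], TCP at [240.388, 576.914, 292.238] pointing down, gripper open.
Joint ranges: [-2.98, 2.98], [-0.91, 2.08], [0.09, 2.57], [-1.24, 4.39], [0.2, 2.65], [-2.68, 2.68]. Speed limits (rad/s): [2.57, 2.57, 3.01, 3.14, 3.14, 3.14].

### API

Orientations are given as a rotation vector (axis times angle).
In Python, from bench import manip, viewer, job, spotter gives the robot as it stands.
- The arm moves only by the tool apply_moves, never from a script. Its argument "steps" is one flat list of numbers, 7 for each row, row after row: the turn, a rotation vector about the world's x, y, z as a fraction of full scale, then the shift along the world's x, y, z as a fraction of full scale, then the opening, from -1 (shut) to 1 (fully open), so that 0 is half open. In form: [wx, wy, wz, dx, dy, dz, jaw, wx, wy, wz, dx, dy, dz, jaw, ...]. A call has 1 to 20 rows; each row is the pose to reach, as a shift and turn from the pose commanded when the call began; what a row does not reach only later rows make up. Full scale, the value 1, is 300 mm for a shift and 2 rad for a turn. A row lasts 1/8 s, in which the tool goes at most 62.5 mm and 10.7 degrees, less where a joint would pass 70% of its speed; a pose out of reach is approached as far as the arm can. A call with a number of a shift or a turn outside -1 to 1 is refused whole. A call with a gripper value outside its range is refused whole. The fingers move at their own pace and stop on an object; "squeeze" is the grip in N (left out, the last holds). Time passes only in rows, so rows that repeat a pose let the fingers close. It gives the time, the measured TCP pose, the force, the opening and the grip force at its end, in the units of the state.
- manip.sense(): the state, without advancing time (a new reading comes with each control period).
- viewer.grab_frame(name): name is "side" or "top"; returns a dict with "color" (384x512x3 uint8, blue, green, red), "vertical_fov" (degrees; the focal length in pixels is half the picture's height over the tangent of half this angle, whatever the lens; pixels are square), "cx", "cy" (the principal point, pixels), "k1" (the pictures are not rectified: a ray, as slopes to the right and down, at radius r is drawn at 1 + k1 r^2 times it, then the intrinsics apply), "origin" and "attitude" of the camera in the world. Camera axes: x right, y up, looking along -z (the intrinsics and any distortion apply to the point x, -y, -z); pixel columns grow to the right and rows downward; lengths in mm; the calibration is good to about 2 mm. A picture is of the moment at which its call begins. There is no depth.
- job.sign_off(): hands the job in; it is judged then, once.
Trained networks look in a picture, given as the dict that the camera call returned (one of the last four; its "shot" number tells which), for a name from the list of things; names that differ only in an ending like _2 or _b are one class to them, and where a whole thing is asked for, a point or a joint stands for the part that bears it (a point fixed in the world has none). Each returns a list of dicts, best first, with "p" (0 to 1); they miss things now and then, are a little off and sometimes report something else, mostly with a low value. They report only what shows in the picture. A call takes as long as a camera call.
- spotter.look_for(query, picture): "extent" ([left, top, right, bottom] in pixels, round what is visible of it).
- spotter.silhouettes(query, picture): "pixels" (384x512 bool, what is visible of it) and "extent" ([left, top, right, bottom] in pixels, round what is visible of it).
- spotter.spot_point(query, picture): "point" ([column, row] in pixels: a listed point, or the origin of a listed thing).
The state is a dict: "t": time; "joint_pos": joint angles; "qvel": joint speeds; "tau": joint torques, N m; "tool_pos": TCP position; "eef_rot": TCP orientation; "contact_force": force on the tool from outside, world axes, zero at the start; "moment": the same for the moment, N m; "gripper_width": finger opening in mm; "gripper_force": force on a finger pad.
Only numpy, scipy, OpenCV 4.12 (cv2) and the standard library are available. Lean on these libraries where they do the work, as an engineer would, in place of code of your own. Each camera call takes 0.05 s, during which the arm holds its last target. There are 200 camera calls.

## Working session

There is one attempt and no reset: what is moved stays moved. The work goes in short steps, Python scripts to look and compute and a tool call to move; the robot and the scene stay as the last step left them, time stands still between calls to the robot, and variables do not carry over. Pictures are saved under pics/ and viewed, at most 17 in all, crops included, and the job is handed in when it is done.

Besides the shell and the picture viewer there is one more tool, called after ">>>" as a command line: name --argument value ..., lists and objects as JSON in quotes. apply_moves: Moves the arm, as the interface text tells. Shift numbers are shares of 300 mm and turn numbers shares of 2 rad, none past 1 either way. Its arguments: {"type":"object","properties":{"steps":{"type":"array","items":{"type":"number","minimum":-1,"maximum":1}},"squeeze":{"type":"number"}},"required":["steps"]}

```bash
mkdir -p pics; ls; python3 - <<'E'
from bench import manip, viewer, job, spotter
import cv2
print(manip.sense())
for n in("side","top"):
    f=viewer.grab_frame(n); cv2.imwrite(f"pics/{n}0.png",f["color"])
    print({k:v for k,v in f.items() if k!="color"})
E
```

```text
pics
{'t': 0.0, 'joint_pos': array([ 1.04991303e+00,  2.21227215e-01,  1.52756222e+00, -1.49973649e-06,
        1.39467974e+00, -1.26107708e-01]), 'qvel': array([-1.71162301e-05,  1.79899187e-03, -5.06978375e-04, -1.61100810e-03,
       -1.51245199e-03, -2.62687336e-03]), 'tau': array([ 1.57146537e-04, -4.94618368e+01, -3.87378001e+01,  6.99304068e-02,
        5.72526176e-02, -1.79715671e-04]), 'tool_pos': array([240.15270614, 576.52017992, 291.16231846]), 'eef_rot': array([-6.15975723e-01, -3.08000514e+00,  2.79494776e-03]), 'contact_force': array([ 0.21055618, -0.10650993, -0.26341811]), 'moment': array([ 0.00314465, -0.00224573,  0.00736559]), 'gripper_force': 0.0, 'gripper_width': 87.17143995343153}
{'vertical_fov': 49.05663698180589, 'cx': 258.5531170500463, 'cy': 182.71092998038222, 'k1': 9.427807650905485e-05, 'origin': array([473.96769657, 904.59578   , 526.98246152]), 'attitude': array([ 0.07916125, -1.63893622, -2.61284618]), 'shot': 1}
{'vertical_fov': 43.00082872917108, 'cx': 252.3542960378941, 'cy': 186.7270066148662, 'k1': -0.05992113071677872, 'origin': array([ 461.37542787,   54.44070925, 1276.28869921]), 'attitude': array([ 0.04820327, -0.06245863, -1.5428873 ]), 'shot': 2}
```

View pics/side0.png

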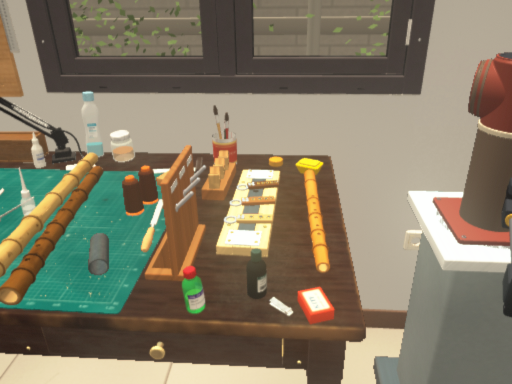

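View pics/top0.png

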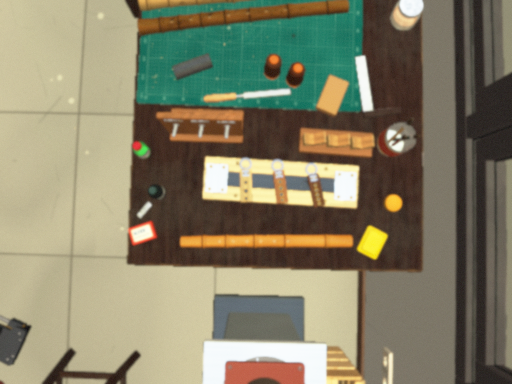

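```bash
cat > h.py <<'E'
import numpy as np, cv2, itertools
from scipy.spatial.transform import Rotation as R
from scipy.optimize import minimize, least_squares
from bench import manip, viewer, job, spotter
def f_of(f): return 192/np.tan(np.radians(f["vertical_fov"]/2))
def proj(P,f):
    p=R.from_rotvec(f["attitude"]).inv().apply(np.atleast_2d(P)-f["origin"])
    s=np.c_[p[:,0],-p[:,1]]/-p[:,2:3]
    s=s*(1+f["k1"]*(s**2).sum(1,keepdims=True))
    return s*f_of(f)+[f["cx"],f["cy"]]
def ray(px,f):
    d=(np.array(px,float)-[f["cx"],f["cy"]])/f_of(f); s=d.copy()
    for _ in range(10): s=d/(1+f["k1"]*(s@s))
    return R.from_rotvec(f["attitude"]).apply([s[0],-s[1],-1])
def atz(px,f,z):
    r=ray(px,f); return f["origin"]+r*(z-f["origin"][2])/r[2]
def tri(pa,fa,pb,fb):
    A=[];b=[]
    for p,f in((pa,fa),(pb,fb)):
        r=ray(p,f); r/=np.linalg.norm(r); M=np.eye(3)-np.outer(r,r); A.append(M); b.append(M@f["origin"])
    return np.linalg.lstsq(np.vstack(A),np.hstack(b),rcond=None)[0]
def box(x0,x1,y0,y1,z0,z1): return np.array(list(itertools.product((x0,x1),(y0,y1),(z0,z1))),float)
def fit(boxes,obs,g,z=0):
    """pose (x,y,yaw) of boxes from [(mask,frame)]"""
    K=4
    def cost(q):
        c=0
        for m,f in obs:
            im=np.zeros((384*K,512*K),np.uint8)
            for b in boxes:
                w=R.from_euler('z',q[2]).apply(b)+[q[0],q[1],z]
                h=cv2.convexHull(np.round((proj(w,f)+.5)*K).astype(np.int32)); cv2.fillConvexPoly(im,h,1)
            a=cv2.resize(im.astype(np.float32),(512,384),interpolation=cv2.INTER_AREA)
            c+=np.abs(a-m).sum()/max(m.sum(),1)
        return c
    s=np.array(g,float); S=np.vstack([s,s+[8,0,0],s+[0,8,0],s+[0,0,.08]])
    r=minimize(cost,s,method="Nelder-Mead",options=dict(initial_simplex=S,xatol=.05,fatol=1e-4,maxiter=150))
    return r.x,r.fun
E
python3 - <<'E'
from h import *
fs={n:viewer.grab_frame(n) for n in("top","side")}
for q in "jig saddle_block peg_rack flute template_a saddle_a stain_bottle clove_oil".split():
    for n in fs:
        r=spotter.silhouettes(q,fs[n])
        print(q,n,[(round(d["p"],2),np.round(d["extent"]).tolist(),int(d["pixels"].sum())) for d in r[:4]])
for q in "jig_top template_a_eye peg_1 peg_2 peg_3 flute_mid saddle_a saddle_block".split():
    for n in fs: print(q,n,[(round(d["p"],2),np.round(d["point"],1).tolist()) for d in spotter.spot_point(q,fs[n])[:4]])
E
```

```text
jig top [(0.64, [200.0, 156.0, 359.0, 208.0], 4273)]
jig side [(0.64, [215.0, 171.0, 280.0, 256.0], 2738), (0.64, [249.0, 252.0, 267.0, 298.0], 751)]
saddle_block top [(0.65, [297.0, 130.0, 367.0, 160.0], 919)]
saddle_block side [(0.94, [201.0, 166.0, 235.0, 199.0], 610), (0.26, [304.0, 170.0, 330.0, 274.0], 1268)]
peg_rack top [(0.55, [158.0, 105.0, 242.0, 142.0], 2528)]
peg_rack side [(0.64, [146.0, 141.0, 206.0, 281.0], 4551)]
flute top [(0.72, [180.0, 236.0, 354.0, 250.0], 2088)]
flute side [(0.78, [302.0, 168.0, 329.0, 273.0], 1404)]
template_a top [(0.96, [310.0, 172.0, 324.0, 207.0], 329), (0.78, [238.0, 158.0, 249.0, 203.0], 418), (0.65, [272.0, 163.0, 289.0, 202.0], 413)]
template_a side [(0.75, [233.0, 199.0, 276.0, 206.0], 314), (0.68, [226.0, 214.0, 276.0, 222.0], 346), (0.52, [237.0, 181.0, 276.0, 190.0], 265), (0.48, [214.0, 156.0, 224.0, 177.0], 116)]
saddle_a top [(0.71, [351.0, 138.0, 373.0, 152.0], 282), (0.6, [304.0, 133.0, 320.0, 147.0], 291), (0.57, [328.0, 133.0, 350.0, 145.0], 284), (0.45, [183.0, 232.0, 352.0, 249.0], 2071)]
saddle_a side [(0.82, [207.0, 167.0
[... 1059 characters left out ...]
90.6]), (0.28, [224.6, 167.2])]
peg_3 top [(0.8, [205.3, 124.5]), (0.64, [174.5, 123.8]), (0.57, [228.0, 123.9]), (0.41, [276.5, 183.4])]
peg_3 side [(0.93, [175.5, 208.8]), (0.89, [188.7, 185.5]), (0.58, [182.3, 190.6]), (0.28, [224.6, 167.2])]
flute_mid top [(0.8, [266.6, 239.6])]
flute_mid side [(0.68, [312.7, 209.7]), (0.24, [241.5, 186.9])]
saddle_a top [(0.83, [335.0, 141.0]), (0.66, [361.4, 146.0]), (0.52, [312.4, 136.9]), (0.3, [267.8, 242.4])]
saddle_a side [(0.69, [215.0, 184.2]), (0.56, [218.7, 173.3]), (0.53, [223.1, 164.9])]
saddle_block top [(0.81, [336.0, 144.9]), (0.41, [358.4, 143.3])]
saddle_block side [(0.62, [220.7, 186.3]), (0.29, [188.1, 180.1]), (0.27, [258.7, 294.1])]
```

```bash
cat > meas.py <<'E'
from h import *
fs={n:viewer.grab_frame(n) for n in("top","side")}
T,S=fs["top"],fs["side"]
out={}
def sil(q,n): return [d["pixels"].astype(np.uint8) for d in spotter.silhouettes(q,fs[n])]
def hull(m):
    m=cv2.morphologyEx(m,cv2.MORPH_OPEN,np.ones((3,3),np.uint8))
    c=np.vstack(cv2.findContours(m,cv2.RETR_EXTERNAL,cv2.CHAIN_APPROX_NONE)[0]); o=np.zeros_like(m); cv2.fillConvexPoly(o,cv2.convexHull(c),1); return o
jb=[box(-55,55,-200,200,0,22)]
m=[(hull(sil("jig","top")[0]),T),(hull(sil("jig","side")[0]),S)]
g=atz((279,179),T,22); out["jig"]=(jb,*fit(jb,m[:1],[g[0],g[1],0]),0); print("jig side+top",fit(jb,m,[g[0],g[1],0]))
rb=[box(0,14,-95,95,0,213),box(-17,14,-95,95,0,16)]
g=atz((203,124),T,145)
m=[(sil("peg_rack","side")[0],S)]
out["rack"]=(rb+[np.array([[0,y,145],[-31,y,176.]]) for y in(60,0,-60)],*fit(rb,m,[g[0],g[1],0]),0)
sb=[box(-30,30,-94,94,0,30)]
g=atz((336,145),T,30); m=sil("saddle_block","top")[0]
for s in sil("saddle_a","top")[:3]: m=m|s
out["block"]=(sb,*fit(sb+[box(-14,14,y-27,y+27,30,72) for y in(-61,0,61)],[(hull(m),T)],[g[0],g[1],0]),0)
tb=[box(-52,32,-15,15,0,10)]
rg=np.array([[46+16.5*np.cos(a),16.5*np.sin(a),z] for a in np.arange(0,6.3,.3) for z in(0,4)])
for i,s in enumerate(sil("template_a","top")[:3]):
    ys,xs=np.nonzero(s); g=atz((xs.mean(),ys.mean()),T,28)
    out[f"t{i}"]=(tb+[rg],*fit(tb+[rg],[(s,T)],[g[0],g[1],0.1]),22)
fb=[np.array([[18*np.cos(a),y,18+18*np.sin(a)] for a in np.arange(0,6.3,.3) for y in(-220,220)])]
g=atz((267,240),T,18); out["flute"]=(fb,*fit(fb,[(sil("flute","top")[0],T)],[g[0],g[1],0]),0)
for k,(b,q,c,z) in out.items(): print(k,np.round(q,3),round(c,3))
for n,(x0,y0,x1,y1) in dict(top=(120,100,380,260),side=(130,130,340,290)).items():
    f=fs[n]; im=cv2.resize(f["color"][y0:y1,x0:x1],None,fx=3,fy=3,interpolation=cv2.INTER_CUBIC)
    for k,(b,q,c,z) in out.items():
        for bb in b:
            w=R.from_euler('z',q[2]).apply(bb)+[q[0],q[1],z]
            p=((proj(w,f)+.5-[x0,y0])*3).astype(np.float32)
            cv2.polylines(im,[np.round(cv2.convexHull(p)).astype(np.int32)],True,(255,0,255),1)
    cv2.imwrite(f"pics/ov_{n}.png",im)
E
python3 meas.py
```

```text
jig side+top (array([ 5.66533217e+02, -2.88257824e+01, -3.16151351e-02]), np.float64(0.06055153012795679))
jig [ 5.66576e+02 -2.87400e+01 -3.10000e-02] 0.027
rack [ 6.86096e+02  1.67439e+02 -9.00000e-03] 0.23
block [ 6.74114e+02 -1.67467e+02 -4.20000e-02] 0.05
t0 [ 5.63153e+02 -2.70380e+01  1.53000e-01] 0.247
t1 [ 5.58030e+02 -1.19758e+02  2.21000e-01] 0.27
t2 [5.6498e+02 6.2550e+01 2.6000e-02] 0.236
flute [4.13579e+02 5.33300e+00 2.70000e-02] 0.198
```

View pics/ov_top.png

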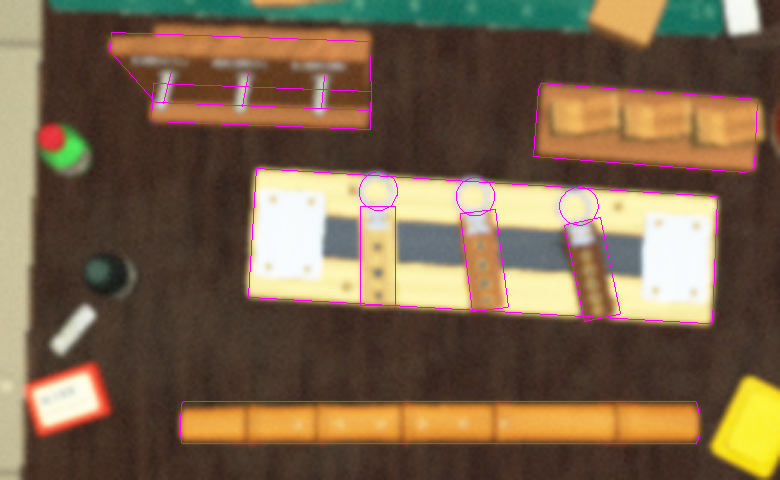

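View pics/ov_side.png

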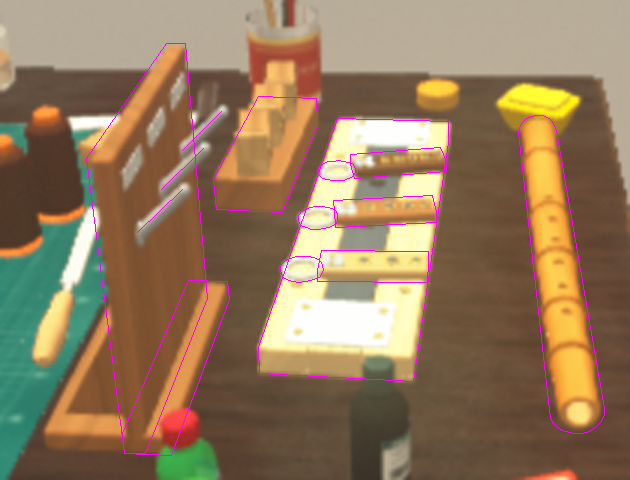

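Views: jig, rack, block, flute and the three templates (eyes at crops (378,190), (475,196), (578,206)) all match the overlays well. The bottles stand at the left, crop (62,147) and (105,273).

```bash
cat > go.py <<'E'
import sys; from h import *
# go.py x y tipz closing_angle : fractions to bring the fingertips there, tool down
def go(x,y,z,a):
    s=manip.sense(); r=R.from_rotvec(s["eef_rot"]); ty=r.apply([0,1,0]); cur=np.arctan2(ty[1],ty[0])
    d=(a-cur+np.pi/2)%np.pi-np.pi/2
    zt=R.from_rotvec([0,0,d]).apply(r.apply([0,0,1])); fix=np.cross(zt,[0,0,-1])
    w=(R.from_rotvec(fix)*R.from_rotvec([0,0,d])).as_rotvec()
    print("turn",np.round(w/2,4),"shift",np.round((np.array([x,y,z+70])-s["tool_pos"])/300,4),"cur",np.round(s["tool_pos"],1),round(cur,3),"j",np.round(s["joint_pos"],2),"F",np.round(s["contact_force"],1),"w",round(s["gripper_width"],1),"t",round(s["t"],2))
if __name__=="__main__": go(*map(float,sys.argv[1:5]))
E
python3 go.py 555 62.2 100 1.597
```

```text
turn [ 0.     -0.      0.2105] shift [ 1.0488 -1.7157 -0.4074] cur [240.4 576.9 292.2] 1.176 j [ 1.05  0.22  1.53 -0.    1.39 -0.13] F [-0.4 -0.1  0.7] w 87.1 t 2.25
```

>>> apply_moves --steps '[0,0,0.21,0.524,-0.858,0,1,0,0,0.21,0.524,-0.858,0,1,0,0,0.21,0.524,-0.858,0,1,0,0,0.21,0.524,-0.858,0,1,0,0,0.21,0.524,-0.858,0,1]'

```text
t: 2.88
tool_pos: [398.4, 317.6, 292.5]
eef_rot: [-0.039, 3.141, 0.0]
contact_force: [0.4, -1.0, 0.4]
gripper_width: 87.3
gripper_force: 0.0
```

```bash
python3 go.py 555 62.2 60 1.597
```

```text
turn [-0.0001  0.0004  0.0006] shift [ 0.5219 -0.8515 -0.5418] cur [398.4 317.6 292.5] 1.596 j [ 0.52 -0.06  1.82 -0.    1.38 -1.08] F [ 0.4 -1.   0.4] w 87.3 t 2.88
```

>>> apply_moves --steps '[0,0,0,0.522,-0.8515,-0.45,1,0,0,0,0.522,-0.8515,-0.45,1,0,0,0,0.522,-0.8515,-0.45,1,0,0,0,0.522,-0.8515,-0.45,1,0,0,0,0.522,-0.8515,-0.45,1,0,0,0,0.522,-0.8515,-0.45,1,0,0,0,0.522,-0.8515,-0.6,1,0,0,0,0.522,-0.8515,-0.662,1,0,0,0,0.522,-0.8515,-0.662,1,0,0,0,0.522,-0.8515,-0.662,1,0,0,0,0.522,-0.8515,-0.662,-1,0,0,0,0.522,-0.8515,-0.662,-1,0,0,0,0.522,-0.8515,-0.662,-1,0,0,0,0.522,-0.8515,-0.662,-1,0,0,0,0.522,-0.8515,-0.662,-1,0,0,0,0.522,-0.8515,-0.662,-1]' --squeeze 25

```text
t: 4.88
tool_pos: [554.1, 63.9, 93.5]
eef_rot: [0.039, -3.141, 0.0]
contact_force: [0.7, -0.2, 0.2]
gripper_width: 35.0
gripper_force: 0.1
```

>>> apply_moves --steps '[0,0,0,0,0,0,-1,0,0,0,0,0,0,-1,0,0,0,0,0,0.1,-1,0,0,0,0,0,0.4,-1,0,0,0,0,0,0.6,-1,0,0,0,0,0,0.6,-1]'

```text
t: 5.62
tool_pos: [555.8, 64.1, 278.7]
eef_rot: [-0.04, 3.134, -0.0]
contact_force: [-0.9, 0.5, -0.8]
gripper_width: 29.6
gripper_force: 25.0
```

```bash
python3 go.py 590 227.4 200 1.561
```

```text
turn [ 0.0002  0.0036 -0.0175] shift [ 0.1139  0.5445 -0.0289] cur [555.8  64.1 278.7] 1.596 j [-0.03  0.07  1.72 -0.    1.34 -1.62] F [-0.9  0.5 -0.8] w 29.6 t 5.62
```

>>> apply_moves --steps '[0,0,-0.0175,0.03,0.5445,0,-1,0,0,-0.0175,0.03,0.5445,0,-1,0,0,-0.0175,0.03,0.5445,0,-1,0,0,-0.0175,0.03,0.5445,0,-1,0,0,-0.0175,0.03,0.5445,0,-1]'

```text
t: 6.25
tool_pos: [563.0, 227.1, 273.3]
eef_rot: [-0.015, -3.141, 0.001]
contact_force: [-0.3, -0.2, -0.9]
gripper_width: 29.7
gripper_force: 25.0
```

```bash
cat > hov.py <<'E'
from h import *; import sys
fs={n:viewer.grab_frame(n) for n in("top","side")}
for q in("template_a_eye","peg_1"):
    for n in fs: print(q,n,[(round(d["p"],2),np.round(d["point"],1).tolist()) for d in spotter.spot_point(q,fs[n])[:6]])
s=manip.sense(); print(s["tool_pos"],s["eef_rot"])
p=s["tool_pos"]+[0,0,-72]
print("expected eye px",[np.round(proj(p+[56,0,0],fs[n]),1).tolist() for n in fs])
im=[]
for n,(cx,cy) in dict(top=(190,130),side=(200,180)).items():
    im.append(cv2.resize(fs[n]["color"][cy-50:cy+50,cx-40:cx+40],None,fx=5,fy=5,interpolation=cv2.INTER_CUBIC))
cv2.imwrite(f"pics/{sys.argv[1]}.png",np.hstack(im))
E
python3 hov.py hov1; python3 go.py 599 227.4 200 1.561
```

```text
template_a_eye top [(0.56, [276.9, 165.1])]
template_a_eye side [(0.59, [235.8, 202.7]), (0.47, [193.8, 307.6])]
peg_1 top [(0.89, [203.8, 127.4]), (0.66, [179.1, 125.6]), (0.64, [229.1, 126.6])]
peg_1 side [(0.81, [185.4, 191.6]), (0.76, [176.2, 206.2]), (0.57, [191.0, 180.3])]
[563.36686725 226.47706001 273.72277424] [ 1.76963124e-02  3.14144834e+00 -1.40878407e-05]
expected eye px [[[172.1, 147.8]], [[208.9, 180.1]]]
turn [0.     0.     0.0007] shift [ 0.1188  0.0031 -0.0124] cur [563.4 226.5 273.7] 1.56 j [ 0.25  0.19  1.6  -0.    1.35 -1.31] F [ 0.1  0.6 -1.1] w 30.3 t 6.55
```

View pics/hov1.png

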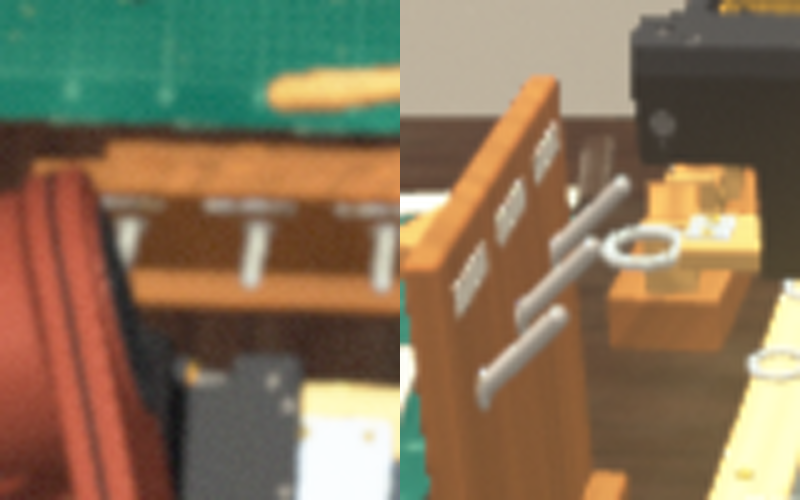

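```bash
python3 - <<'E'
from h import *
T=viewer.grab_frame("top");S=viewer.grab_frame("side")
for a,b in(((162,107),(186,189)),((241,106),(206,151)),((320,109),(225,112)), ((169,72),(140,236))):
    print(np.round(tri(np.array(a)/3+[120,100]-.5,T,np.array(b)/3+[130,130]-.5,S),1))
for y in(60,0,-60):
    w=R.from_euler('z',-.009).apply([-31,y,176])+[686.1,167.4,0]; print(w.round(1),proj(w,S).round(1),proj(w,T).round(1))
for a,b in(((203.8,127.4),(185.4,191.6)),((179.1,125.6),(176.2,206.2)),((229.1,126.6),(191,180.3))): print(tri(a,T,b,S).round(1))
E
```

```text
[652.6 228.4 176.7]
[654.1 168.4 174.1]
[653.1 108.1 175.7]
[685.3 229.1 143.4]
[655.6 227.7 176. ] [[190.2 192.6]] [[173.9 133.8]]
[655.1 167.7 176. ] [[197.2 178.7]] [[200.2 134.7]]
[654.6 107.7 176. ] [[203.3 166.5]] [[226.4 135.6]]
[680.3 163.4 144.5]
[683.8 222.  143.2]
[683.4 103.9 141.5]
```

>>> apply_moves --steps '[0,0,0,0.119,0.005,0,-1,0,0,0,0.119,0.005,0,-1,0,0,0,0.119,0.005,-0.04,-1,0,0,0,0.119,0.005,-0.083,-1,0,0,0,0.119,0.005,-0.083,-1,0,0,0,0.145,0.005,-0.113,-1,0,0,0,0.172,0.005,-0.143,-1,0,0,0,0.172,0.005,-0.143,-1,0,0,0,0.172,0.005,-0.143,-1,0,0,0,0.172,0.005,-0.143,0.2,0,0,0,0.172,0.005,-0.143,0.2,0,0,0,0.172,0.005,-0.143,0.2,0,0,0,0.172,0.005,-0.143,0.2,0,0,0,0.172,0.005,0.05,0.2,0,0,0,0.1,-0.2,0.05,0.2,0,0,0,0.0,-0.5,0.05,0.2,0,0,0,-0.1,-0.75,0.05,1,0,0,0,-0.1,-0.75,0.05,1,0,0,0,-0.1,-0.75,0.05,1]'

```text
t: 9.02
tool_pos: [532.4, -0.6, 289.1]
eef_rot: [0.023, 3.141, -0.002]
contact_force: [0.6, -0.1, -0.7]
gripper_width: 74.9
gripper_force: 0.0
```

```bash
cat > tm.py <<'E'
from h import *; import sys
T=viewer.grab_frame("top");S=viewer.grab_frame("side")
tb=[box(-52,32,-15,15,0,10),np.array([[46+16.5*np.cos(a),16.5*np.sin(a),z] for a in np.arange(0,6.3,.3) for z in(0,4)])]
for d in spotter.silhouettes("template_a",S): print("side",round(d["p"],2),np.round(d["extent"]))
for d in spotter.silhouettes("template_a",T):
    s=d["pixels"].astype(np.uint8); ys,xs=np.nonzero(s); g=atz((xs.mean(),ys.mean()),T,28)
    print("top",round(d["p"],2),np.round(d["extent"]),"fit",*[np.round(v,3) for v in fit(tb,[(s,T)],[g[0],g[1],.1],22)])
if len(sys.argv)>1: cv2.imwrite(f"pics/{sys.argv[1]}.png",np.hstack([cv2.resize(S["color"][130:290,140:290],None,fx=2.6,fy=2.6),cv2.resize(T["color"][100:260,150:300],None,fx=2.6,fy=2.6)]))
E
python3 tm.py rel1; python3 go.py 553 -29 24 1.72
```

```text
side 0.87 [178. 202. 193. 251.]
side 0.7 [230. 196. 273. 207.]
side 0.52 [243. 177. 278. 189.]
top 0.67 [168. 120. 186. 134.] fit [6.81842e+02 2.33377e+02 4.53000e-01] 3.648
turn [-0.0002  0.0003  0.0791] shift [ 0.0647 -0.1074 -0.6495] cur [533.6   3.2 288.9] 1.562 j [-0.14  0.    1.77  0.    1.37 -1.7 ] F [0.8 0.2 0.8] w 84.9 t 9.22
```

View pics/rel1.png

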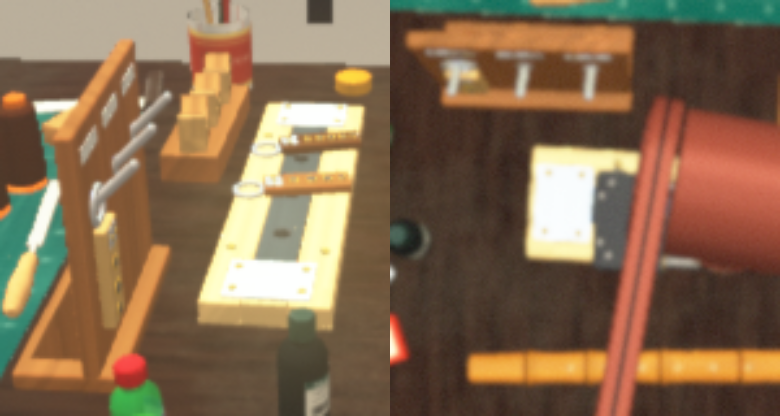

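First template hangs on peg_1 (side crop (105,190)); the other two are unmoved, and a strip hole shows at side crop (282,233). Next the middle one.

>>> apply_moves --steps '[0,0,0.079,0.065,-0.107,-0.2,1,0,0,0.079,0.065,-0.107,-0.4,1,0,0,0.079,0.065,-0.107,-0.55,1,0,0,0.079,0.065,-0.107,-0.65,1,0,0,0.079,0.065,-0.107,-0.65,1,0,0,0.079,0.065,-0.107,-0.65,1,0,0,0.079,0.065,-0.107,-0.65,-1,0,0,0.079,0.065,-0.107,-0.65,-1,0,0,0.079,0.065,-0.107,-0.65,-1,0,0,0.079,0.065,-0.107,-0.65,-1,0,0,0.079,0.065,-0.107,-0.65,-1,0,0,0.079,0.065,-0.107,-0.65,-1,0,0,0.079,0.065,-0.107,-0.65,-1,0,0,0.079,0.065,-0.107,-0.65,-1,0,0,0.079,0.065,-0.107,-0.5,-1,0,0,0.079,0.065,-0.107,-0.25,-1,0,0,0.079,0.065,-0.107,-0.05,-1,0,0,0.079,0.065,-0.107,-0.05,-1,0,0,0.079,0.065,-0.107,-0.05,-1]'

```text
t: 11.6
tool_pos: [552.9, -29.7, 274.1]
eef_rot: [-0.232, 3.132, -0.001]
contact_force: [-0.1, -0.3, -1.5]
gripper_width: 29.5
gripper_force: 25.0
```

```bash
python3 go.py 563 168 204 1.561;python3 tm.py | grep side
```

```text
turn [ 0.0002  0.0007 -0.079 ] shift [ 3.370e-02  6.591e-01 -3.000e-04] cur [552.9 -29.7 274.1] 1.719 j [-0.2   0.06  1.74 -0.    1.34 -1.92] F [-0.1 -0.3 -1.5] w 29.5 t 11.6
side 0.92 [174. 202. 191. 252.]
side 0.7 [246. 178. 279. 187.]
side 0.51 [226. 128. 274. 135.]
```

>>> apply_moves --steps '[0,0,-0.079,0.034,0.66,0,-1,0,0,-0.079,0.034,0.66,0,-1,0,0,-0.079,0.034,0.66,0,-1,0,0,-0.079,0.034,0.66,0,-1,0,0,-0.079,0.034,0.66,0,-1,0,0,-0.079,0.034,0.66,0,-1]'

```text
t: 12.55
tool_pos: [562.8, 166.9, 272.8]
eef_rot: [-0.017, -3.14, 0.001]
contact_force: [0.7, 0.5, 0.2]
gripper_width: 29.8
gripper_force: 25.0
```

```bash
python3 hov.py hov2; python3 go.py 599 168.0 204 1.561
```

```text
template_a_eye top []
template_a_eye side [(0.96, [212.2, 168.1]), (0.24, [192.4, 306.3])]
peg_1 top [(0.91, [205.6, 122.4]), (0.75, [176.1, 126.9]), (0.72, [228.6, 126.2]), (0.21, [208.0, 133.3])]
peg_1 side [(0.7, [175.5, 204.7]), (0.61, [189.8, 182.0]), (0.59, [183.5, 193.3])]
[563.04658274 167.43030062 273.74913529] [ 1.75041899e-02  3.14136803e+00 -2.92114949e-05]
expected eye px [[[198.6, 148.7]], [[214.6, 167.0]]]
turn [0.     0.0001 0.0007] shift [0.1198 0.0019 0.0008] cur [563.  167.4 273.7] 1.56 j [ 0.15  0.14  1.65 -0.    1.35 -1.4 ] F [ 0.5  0.5 -0.7] w 29.9 t 12.85
```

View pics/hov2.png

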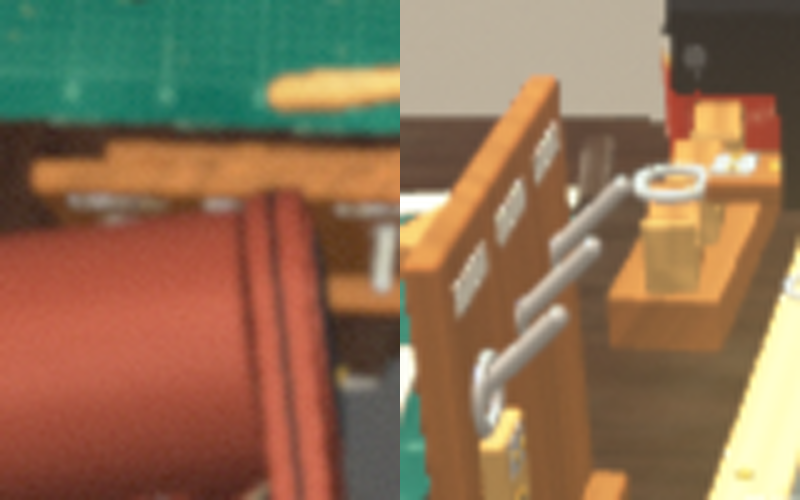

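Eye at side pixel (214,167), as expected. Lower it along peg_2.

>>> apply_moves --steps '[0,0,0,0.12,0.002,0,-1,0,0,0,0.12,0.002,0,-1,0,0,0,0.12,0.002,-0.04,-1,0,0,0,0.12,0.002,-0.083,-1,0,0,0,0.12,0.002,-0.083,-1,0,0,0,0.146,0.002,-0.113,-1,0,0,0,0.173,0.002,-0.143,-1,0,0,0,0.173,0.002,-0.143,-1,0,0,0,0.173,0.002,-0.143,-1,0,0,0,0.173,0.002,-0.143,0.1,0,0,0,0.173,0.002,-0.143,0.1,0,0,0,0.173,0.002,-0.143,0.1,0,0,0,0.173,0.002,-0.143,0.1,0,0,0,0.173,0.002,0.05,0.1,0,0,0,-0.1,0.05,0.05,0.1,0,0,0,-0.35,0.05,0.05,0.1,0,0,0,-0.35,0.05,0.05,1,0,0,0,-0.35,0.05,0.05,1]'

```text
t: 15.1
tool_pos: [456.3, 183.6, 289.1]
eef_rot: [0.013, 3.141, 0.0]
contact_force: [0.4, -0.8, 1.1]
gripper_width: 60.8
gripper_force: 0.0
```

```bash
python3 tm.py; python3 go.py 548.2 -122 24 1.79
```

```text
side 0.91 [182. 190. 194. 238.]
side 0.66 [175. 209. 190. 255.]
side 0.49 [244. 180. 280. 189.]
top 0.77 [303. 162. 325. 208.] fit [ 5.57772e+02 -1.16363e+02  2.48000e-01] 0.202
turn [-1.000e-04  6.000e-04  1.147e-01] shift [ 0.2973 -1.0174 -0.6501] cur [459.  183.2 289. ] 1.561 j [ 0.22 -0.1   1.86 -0.    1.37 -1.34] F [ 0.  -0.1 -0.2] w 75.8 t 15.3
```

>>> apply_moves --steps '[0,0,0.122,0.297,-0.95,-0.2,1,0,0,0.122,0.297,-0.95,-0.2,1,0,0,0.122,0.297,-0.95,-0.2,1,0,0,0.122,0.297,-0.95,-0.3,1,0,0,0.122,0.297,-0.95,-0.4,1,0,0,0.122,0.297,-0.95,-0.4,1]'

```text
t: 16.05
tool_pos: [546.8, -104.8, 165.4]
eef_rot: [0.361, -3.117, -0.002]
contact_force: [-0.1, -0.3, 0.3]
gripper_width: 87.2
gripper_force: 0.0
```

```bash
python3 go.py 548.2 -120.3 24 1.806
```

```text
turn [-0.0004 -0.0018  0.0023] shift [ 0.0047 -0.0516 -0.238 ] cur [ 546.8 -104.8  165.4] 1.801 j [-0.33  0.19  1.82 -0.    1.14 -2.13] F [-0.1 -0.3  0.3] w 87.2 t 16.05
```

>>> apply_moves --steps '[0,0,0,0,-0.0617,-0.1,1,0,0,0,0,-0.0617,-0.2,1,0,0,0,0,-0.0617,-0.249,1,0,0,0,0,-0.0617,-0.249,1,0,0,0,0,-0.0617,-0.249,-1,0,0,0,0,-0.0617,-0.249,-1,0,0,0,0,-0.0617,-0.249,-1,0,0,0,0,-0.0617,-0.249,-1,0,0,0,0,-0.0617,-0.249,-1,0,0,0,0,-0.0617,-0.249,-1,0,0,0,0,-0.0617,-0.249,-1,0,0,0,0,-0.0617,-0.249,-1,0,0,0,0,-0.0617,-0.1,-1,0,0,0,0,-0.0617,0.1,-1,0,0,0,0,-0.0617,0.3,-1,0,0,0,0,-0.0617,0.35,-1,0,0,0,0,-0.0617,0.35,-1,0,0,0,0,-0.0617,0.35,-1]'

```text
t: 18.3
tool_pos: [545.9, -119.8, 271.0]
eef_rot: [0.367, -3.116, -0.003]
contact_force: [-0.3, 0.1, -1.4]
gripper_width: 29.3
gripper_force: 25.0
```

```bash
python3 go.py 563 108 204 1.561
```

```text
turn [-0.001  -0.0019 -0.122 ] shift [0.0571 0.7593 0.01  ] cur [ 545.9 -119.8  271. ] 1.805 j [-0.36  0.08  1.72 -0.    1.34 -2.16] F [-0.3  0.1 -1.4] w 29.3 t 18.3
```

>>> apply_moves --steps '[0,0,-0.122,0.057,0.76,0.01,-1,0,0,-0.122,0.057,0.76,0.01,-1,0,0,-0.122,0.057,0.76,0.01,-1,0,0,-0.122,0.057,0.76,0.01,-1,0,0,-0.122,0.057,0.76,0.01,-1,0,0,-0.122,0.057,0.76,0.01,-1,0,0,-0.122,0.057,0.76,0.01,-1]'

```text
t: 19.18
tool_pos: [563.8, 106.5, 275.6]
eef_rot: [-0.018, -3.14, 0.001]
contact_force: [0.2, -1.4, -0.5]
gripper_width: 29.8
gripper_force: 25.0
```

```bash
python3 hov.py hov3; python3 go.py 599 108 204 1.561
```

```text
template_a_eye top [(0.66, [177.9, 123.7]), (0.65, [361.4, 145.7])]
template_a_eye side [(0.67, [183.4, 192.4])]
peg_1 top [(0.75, [178.2, 123.2]), (0.66, [227.2, 125.9])]
peg_1 side [(0.98, [191.3, 183.0]), (0.63, [174.7, 205.8]), (0.6, [183.1, 192.0])]
[564.17624482 107.1651307  276.73622066] [1.70045154e-02 3.14137112e+00 2.71660981e-05]
expected eye px [[[225.6, 148.7]], [[218.9, 153.9]]]
turn [-0.      0.0001  0.0005] shift [ 0.1161  0.0028 -0.0091] cur [564.2 107.2 276.7] 1.56 j [ 0.05  0.11  1.68  0.    1.35 -1.51] F [-0.  -0.1 -0.8] w 29.4 t 19.48
```

View pics/hov3.png

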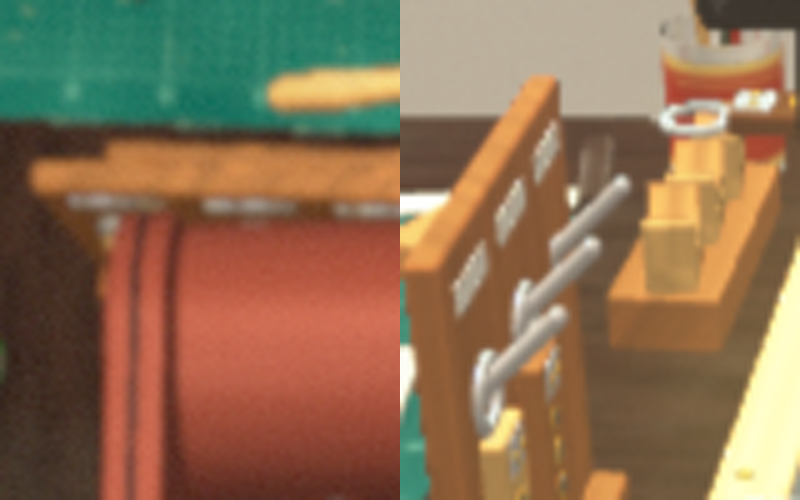

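Eye at side pixel (219,154), as expected; lower along peg_3, then retreat for a clear view.

>>> apply_moves --steps '[0,0,0,0.116,0.003,-0.01,-1,0,0,0,0.116,0.003,-0.01,-1,0,0,0,0.116,0.003,-0.05,-1,0,0,0,0.116,0.003,-0.093,-1,0,0,0,0.116,0.003,-0.093,-1,0,0,0,0.142,0.003,-0.123,-1,0,0,0,0.169,0.003,-0.153,-1,0,0,0,0.169,0.003,-0.153,-1,0,0,0,0.169,0.003,-0.153,-1,0,0,0,0.169,0.003,-0.153,0.1,0,0,0,0.169,0.003,-0.153,0.1,0,0,0,0.169,0.003,-0.153,0.1,0,0,0,0.169,0.003,-0.153,0.1,0,0,0,0.169,0.003,0.05,0.1,0,0,0,-0.1,0.1,0.05,0.1,0,0,0,-0.4,0.35,0.05,0.1,0,0,0,-0.5,0.6,0.05,1,0,0,0,-0.6,0.8,0.05,1,0,0,0,-0.6,0.8,0.05,1]'

```text
t: 21.85
tool_pos: [399.4, 323.5, 292.3]
eef_rot: [0.016, 3.14, 0.001]
contact_force: [-0.0, -0.1, 0.1]
gripper_width: 70.2
gripper_force: 0.0
```

```bash
python3 - <<'E'
from h import *
T=viewer.grab_frame("top");S=viewer.grab_frame("side")
for d in spotter.silhouettes("template_a",S): print("side",round(d["p"],2),np.round(d["extent"]))
# rectified view of the jig's surface, 2 px per mm: jig y -150..150, x -40..40
x,y=np.meshgrid(np.arange(-35,35,.5),np.arange(150,-150,-.5),indexing="ij")
W=R.from_euler('z',-.031).apply(np.c_[-x.ravel(),y.ravel(),np.full(x.size,22.)])+[566.5,-28.8,0]
rows=[]
for f in(T,S):
    p=proj(W,f).astype(np.float32).reshape(*x.shape,2); rows.append(cv2.remap(f["color"],p[...,0],p[...,1],cv2.INTER_CUBIC))
    g=cv2.cvtColor(rows[-1],cv2.COLOR_BGR2GRAY)[60:80].mean(0)
    print(np.round(g[::6]).astype(int).tolist())
rows.append(cv2.resize(S["color"][140:260,150:350],(600,360)))
cv2.imwrite("pics/strip.png",np.vstack(rows))
sb=[box(-14,14,-27,27,0,42)]
for d in spotter.silhouettes("saddle_a",T)[:4]:
    s=d["pixels"].astype(np.uint8); ys,xs=np.nonzero(s); g=atz((xs.mean(),ys.mean()),T,51)
    print("saddle",round(d["p"],2),*[np.round(v,3) for v in fit(sb,[(s,T)],[g[0],g[1],-.04],30)])
for y in(61,0,-61): print("from block",R.from_euler('z',-.042).apply([0,y,0])+[674.1,-167.5,0])
E
python3 go.py 674 -106.5 32 0
```

```text
side 0.63 [177. 202. 189. 252.]
side 0.6 [182. 188. 194. 239.]
side 0.49 [194. 185. 201. 221.]
[249, 249, 247, 232, 176, 123, 112, 110, 110, 112, 111, 112, 110, 112, 111, 112, 112, 112, 111, 105, 104, 104, 104, 103, 107, 112, 114, 113, 112, 113, 113, 113, 113, 113, 112, 112, 113, 112, 113, 112, 111, 111, 110, 108, 108, 105, 101, 99, 94, 100, 108, 109, 109, 109, 110, 108, 108, 109, 108, 108, 107, 108, 108, 106, 108, 107, 108, 106, 104, 104, 102, 100, 93, 89, 97, 105, 107, 106, 106, 107, 107, 107, 107, 107, 108, 108, 107, 108, 108, 109, 109, 109, 110, 109, 108, 133, 204, 246, 249, 249]
[255, 255, 255, 255, 253, 231, 184, 160, 159, 161, 161, 161, 161, 162, 162, 161, 161, 155, 144, 126, 117, 121, 130, 145, 157, 161, 163, 162, 163, 163, 163, 162, 162, 163, 162, 162, 162, 162, 162, 162, 161, 159, 152, 137, 123, 119, 122, 131, 143, 153, 157, 158, 157, 157, 156, 156, 156, 156, 156, 155, 155, 155, 155, 155, 154, 154, 150, 146, 133, 120, 114, 118, 129, 141, 150, 152, 153, 153, 153, 153, 154, 153, 153, 153, 153, 153, 154, 153, 153, 154, 154, 153, 154, 154, 158, 184, 215, 242, 251, 255]
saddle 0.86 [ 6.74184e+02 -1.67495e+02 -3.00000e-03] 0.073
saddle 0.63 [ 6.75732e+02 -1.08726e+02  1.12000e-01] 0.111
saddle 0.57 [ 6.70688e+02 -2.30035e+02  1.63000e-01] 0.172
from block [ 676.66124684 -106.55379409    0.        ]
from block [ 674.1 -167.5    0. ]
from block [ 671.53875316 -228.44620591    0.        ]
turn [ 4.000e-04  3.000e-04 -7.821e-01] shift [ 0.9135 -1.4316 -0.6331] cur [400.  323.  291.9] 1.564 j [ 0.53 -0.05  1.81 -0.    1.38 -1.04] F [-0.7 -0.5  0.1] w 83.3 t 22.05
```

View pics/strip.png

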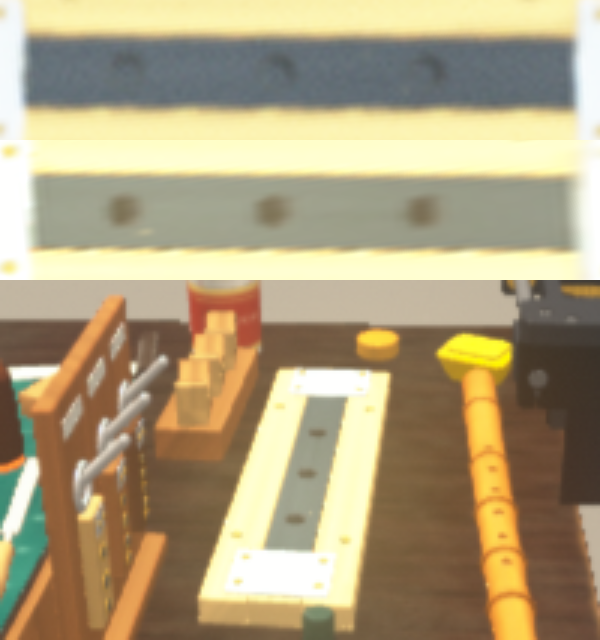

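All three templates hang; strip holes appear at about jig y = +87, +12, −63 (strip shift ≈ +12), middle line maybe 1.5 mm nearer the robot. Now the saddles.

>>> apply_moves --steps '[0,0,-0.4,0.45,-0.72,0,1,0,0,-0.4,0.45,-0.72,0,1,0,0,-0.4,0.45,-0.72,0,1,0,0,-0.4,0.45,-0.72,0,1,0,0,-0.4,0.45,-0.72,0,1]'

```text
t: 22.68
tool_pos: [537.8, 100.1, 291.6]
eef_rot: [1.253, 2.879, -0.002]
contact_force: [-1.1, 0.8, -0.6]
gripper_width: 86.6
gripper_force: 0.0
```

```bash
python3 go.py 676.3 -107 32 -0.042
```

```text
turn [ 0.0009  0.     -0.3959] shift [ 0.4617 -0.6902 -0.632 ] cur [537.8 100.1 291.6] 0.75 j [ 0.04  0.03  1.73 -0.    1.37 -0.71] F [-1.1  0.8 -0.6] w 86.6 t 22.68
```

>>> apply_moves --steps '[0,0,-0.4,0.463,-0.705,-0.2,1,0,0,-0.4,0.463,-0.705,-0.2,1,0,0,-0.4,0.463,-0.705,-0.3,1,0,0,-0.4,0.463,-0.705,-0.35,1,0,0,-0.4,0.463,-0.705,-0.4,1,0,0,-0.4,0.463,-0.705,-0.4,1,0,0,-0.4,0.463,-0.705,-0.4,1,0,0,-0.4,0.463,-0.705,-0.4,1]'

```text
t: 23.68
tool_pos: [675.0, -105.1, 173.9]
eef_rot: [2.261, 2.177, 0.003]
contact_force: [-0.1, -0.6, 0.1]
gripper_width: 87.2
gripper_force: 0.0
```

```bash
python3 go.py 676.3 -107 32 -0.042
```

```text
turn [ 0.0004  0.0015 -0.002 ] shift [ 0.0042 -0.0063 -0.2396] cur [ 675.  -105.1  173.9] -0.038 j [-0.27  0.45  1.46  0.    1.22 -0.23] F [-0.1 -0.6  0.1] w 87.2 t 23.68
```

>>> apply_moves --steps '[0,0,-0.002,0.004,-0.006,-0.12,1,0,0,-0.002,0.004,-0.006,-0.22,1,0,0,-0.002,0.004,-0.006,-0.24,1,0,0,-0.002,0.004,-0.006,-0.24,1,0,0,-0.002,0.004,-0.006,-0.24,-1,0,0,-0.002,0.004,-0.006,-0.24,-1,0,0,-0.002,0.004,-0.006,-0.24,-1,0,0,-0.002,0.004,-0.006,-0.24,-1,0,0,-0.002,0.004,-0.006,-0.24,-1,0,0,-0.002,0.004,-0.006,-0.24,-1,0,0,-0.002,0.004,-0.006,-0.24,-1,0,0,-0.002,0.004,-0.006,-0.24,-1]' --squeeze 30

```text
t: 25.18
tool_pos: [675.9, -107.3, 100.1]
eef_rot: [2.268, 2.173, 0.0]
contact_force: [-1.3, -0.5, 5.2]
gripper_width: 29.1
gripper_force: 29.0
```

>>> apply_moves --steps '[0,0,0,0,0,0,-0.2,0,0,0,0,0,0.008,-0.2,0,0,0,0,0,0.008,-0.2,0,0,0,0,0,0.008,-1,0,0,0,0,0,0.008,-1,0,0,0,0,0,0.008,-1,0,0,0,0,0,0.008,-1,0,0,0,0,0,0.008,-1]'

```text
t: 26.18
tool_pos: [675.6, -107.1, 101.9]
eef_rot: [-2.269, -2.173, 0.0]
contact_force: [-0.6, 0.4, -1.6]
gripper_width: 28.2
gripper_force: 29.0
```

>>> apply_moves --steps '[0,0,0,0,0,0,-1,0,0,0,0,0,0.05,-1,0,0,0,0,0,0.15,-1,0,0,0,0,0,0.25,-1,0,0,0,0,0,0.25,-1]'

```text
t: 26.8
tool_pos: [677.9, -107.8, 181.8]
eef_rot: [2.264, 2.169, 0.006]
contact_force: [0.6, 0.0, -1.2]
gripper_width: 28.4
gripper_force: 29.0
```

```bash
cat > tgt.py <<'E'
import sys; from go import *
# tgt.py jig_y tipz [dx]: above the hole
y=float(sys.argv[1]); w=R.from_euler('z',-.031).apply([-1.2+float((sys.argv+[0])[3]),y,0])+[566.5,-28.8,0]
print(w.round(1)); go(w[0],w[1],float(sys.argv[2]),np.pi/2-.031)
E
python3 tgt.py -63 58 0
```

```text
[563.3 -91.7   0. ]
turn [ 0.0038  0.0022 -0.7794] shift [-0.3819  0.0534 -0.1793] cur [ 677.9 -107.8  181.8] -0.043 j [-0.27  0.45  1.45  0.    1.23 -0.23] F [ 0.6  0.  -1.2] w 28.4 t 26.8
```

>>> apply_moves --steps '[0,0,-0.779,-0.382,0.053,0,-1,0,0,-0.779,-0.382,0.053,0,-1,0,0,-0.779,-0.382,0.053,0,-1,0,0,-0.779,-0.382,0.053,0,-1,0,0,-0.779,-0.382,0.053,0,-1,0,0,-0.779,-0.382,0.053,-0.05,-1,0,0,-0.779,-0.382,0.053,-0.1,-1,0,0,-0.779,-0.382,0.053,-0.15,-1,0,0,-0.779,-0.382,0.053,-0.16,-1,0,0,-0.779,-0.382,0.053,-0.16,-1,0,0,-0.779,-0.382,0.053,-0.16,-1,0,0,-0.779,-0.382,0.053,-0.16,-1]'

```text
t: 28.3
tool_pos: [561.2, -91.3, 129.3]
eef_rot: [3.141, -0.046, 0.001]
contact_force: [0.6, -0.1, -1.8]
gripper_width: 28.4
gripper_force: 29.0
```

```bash
python3 tgt.py -63 58 0; python3 - <<'E'
from h import *
S=viewer.grab_frame("side");T=viewer.grab_frame("top")
cv2.imwrite("pics/sad.png",np.hstack([cv2.resize(S["color"][140:240,210:290],(480,600),interpolation=cv2.INTER_CUBIC),cv2.resize(T["color"][150:210,270:300],(300,600),interpolation=cv2.INTER_CUBIC)]))
for p in([563.3,-91.7,41],[563.3,-91.7,22],[563.3,-91.7,56]): print(((proj(p,S)[0]+.5-[210,140])*6).round())
E
```

```text
[563.3 -91.7   0. ]
turn [ 0.0001  0.0003 -0.0007] shift [ 0.0072 -0.0014 -0.0044] cur [561.2 -91.3 129.3] -1.6 j [-0.3   0.26  1.81  0.    1.07  1.3 ] F [ 0.6 -0.1 -1.8] w 28.4 t 28.3
[276. 266.]
[277. 304.]
[276. 235.]
```

View pics/sad.png

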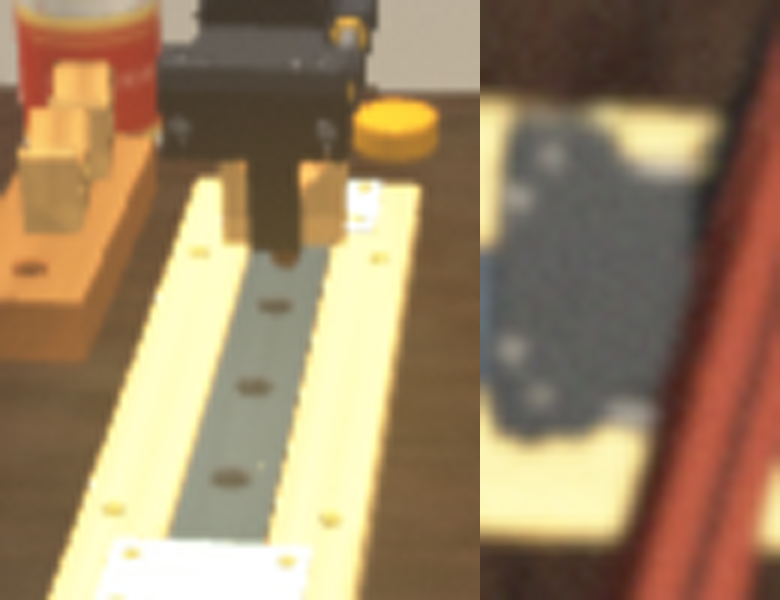

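```bash
python3 - <<'E'
from h import *
S=viewer.grab_frame("side")
c=np.array([561.2,-91.3,0]); Q=R.from_euler('z',-.031)
for n,p in dict(botL=[27,14,57],botR=[-27,14,57],tipdow=[0,0,42],fingL=[9.5,29,59],fingR=[-9.5,29,59],dowfront=[0,6,50]).items(): print(n,((proj(c+Q.apply(p),S)[0]+.5-[210,140])*6).round())
for y in(87,12,-63,-61,-65): print("hole",y,((proj(Q.apply([-1.2,y,22])+[566.5,-28.8,0],S)[0]+.5-[210,140])*6).round())
E
```

```text
botL [215. 245.]
botR [339. 249.]
tipdow [281. 264.]
fingL [251. 257.]
fingR [295. 259.]
dowfront [279. 254.]
hole 87 [234. 477.]
hole 12 [257. 385.]
hole -63 [277. 304.]
hole -61 [276. 306.]
hole -65 [277. 302.]
```

>>> apply_moves --steps '[0,0,0,0.018,0,-0.03,-1,0,0,0,0.018,0,-0.06,-1,0,0,0,0.018,0,-0.068,-1,0,0,0,0.018,0,-0.075,-1,0,0,0,0.018,0,-0.075,-1,0,0,0,0.018,0,-0.075,-1]'

```text
t: 29.2
tool_pos: [566.6, -91.3, 106.8]
eef_rot: [3.141, -0.047, 0.001]
contact_force: [0.1, -0.1, -0.8]
gripper_width: 28.3
gripper_force: 29.0
```

No contact 2 mm past the strip surface: it is dropping in. Continue down.

>>> apply_moves --steps '[0,0,0,0,0,-0.008,-1,0,0,0,0,0,-0.016,-1,0,0,0,0,0,-0.016,-1]'

```text
t: 29.58
tool_pos: [566.2, -91.2, 101.4]
eef_rot: [-3.141, 0.047, 0.001]
contact_force: [-0.1, -0.6, -1.2]
gripper_width: 28.2
gripper_force: 29.0
```

>>> apply_moves --steps '[0,0,0,0,0,-0.006,-1,0,0,0,0,0,-0.013,-1,0,0,0,0,0,-0.013,-1]'

```text
t: 29.95
tool_pos: [566.3, -91.2, 97.6]
eef_rot: [-3.141, 0.047, 0.001]
contact_force: [0.1, 0.3, -1.6]
gripper_width: 28.1
gripper_force: 29.0
```

>>> apply_moves --steps '[0,0,0,0,0,-0.008,-1,0,0,0,0,0,-0.013,-1,0,0,0,0,0,-0.015,-1,0,0,0,0,0,-0.015,-1]'

```text
t: 30.45
tool_pos: [566.5, -91.3, 93.4]
eef_rot: [3.141, -0.047, 0.0]
contact_force: [-0.1, 0.0, -0.9]
gripper_width: 28.0
gripper_force: 29.0
```

>>> apply_moves --steps '[0,0,0,0,0,-0.004,-1,0,0,0,0,0,-0.004,-1,0,0,0,0,0,-0.004,-1]'

```text
t: 30.82
tool_pos: [566.6, -91.3, 93.4]
eef_rot: [3.141, -0.047, 0.0]
contact_force: [-4.3, 1.1, 9.6]
gripper_width: 28.3
gripper_force: 29.0
```

>>> apply_moves --steps '[0,0,0,0,0,0.003,0.1,0,0,0,0,0,0.003,0.1,0,0,0,0,0,0.003,0.1,0,0,0,0,0,0.1,0.1,0,0,0,0,0,0.25,0.3,0,0,0,0,0,0.25,0.3]'

```text
t: 31.58
tool_pos: [569.2, -92.0, 171.5]
eef_rot: [3.139, -0.047, 0.012]
contact_force: [0.8, 0.0, -0.8]
gripper_width: 55.2
gripper_force: 0.0
```

```bash
python3 - <<'E'
from h import *
S=viewer.grab_frame("side")
cv2.imwrite("pics/in1.png",cv2.resize(S["color"][140:240,200:290],(540,600),interpolation=cv2.INTER_CUBIC))
Q=R.from_euler('z',-.042)
for y in(0,-61):
  for dy in (0,-3):
    c=Q.apply([0,y,0])+[674.1,-167.5+dy,0]
    print(y,dy,[((proj(c+Q.apply(p),S)[0]+.5-[200,140])*6).round().tolist() for p in([-14,27,30],[14,27,30],[-14,27,72],[-14,-27,72])])
c=np.array([564.4,-91.3,22]);Q=R.from_euler('z',-.031); print("sad1",[((proj(c+Q.apply(p),S)[0]+.5-[200,140])*6).round().tolist() for p in([27,14,0],[-27,14,0],[27,14,42],[-27,14,42])])
E
python3 go.py 674.2 -169 32.5 -0.042
```

```text
0 0 [[134.0, 237.0], [75.0, 235.0], [129.0, 154.0], [152.0, 109.0]]
0 -3 [[135.0, 234.0], [76.0, 232.0], [130.0, 151.0], [153.0, 106.0]]
-61 0 [[159.0, 184.0], [102.0, 182.0], [154.0, 103.0], [175.0, 62.0]]
-61 -3 [[160.0, 181.0], [103.0, 179.0], [155.0, 101.0], [176.0, 60.0]]
sad1 [[270.0, 317.0], [392.0, 321.0], [267.0, 230.0], [392.0, 234.0]]
turn [-0.0011  0.0021  0.7795] shift [ 0.3549 -0.2578 -0.222 ] cur [567.7 -91.7 169.1] -1.601 j [-0.3   0.22  1.77 -0.    1.15  1.3 ] F [ 0.3 -0.2 -0.2] w 55.9 t 31.62
```

View pics/in1.png

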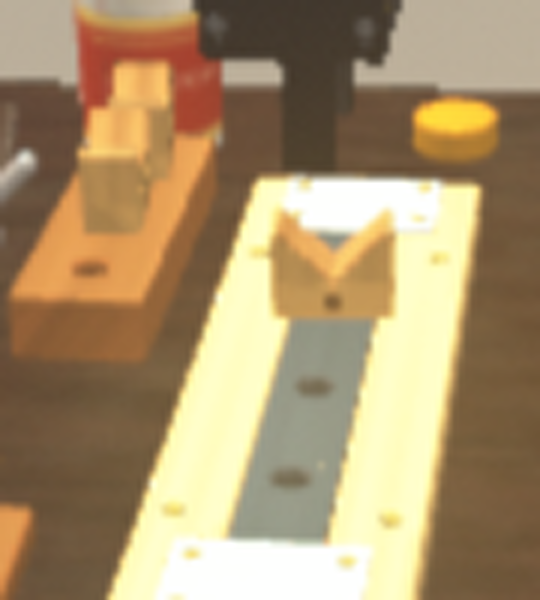

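Saddle 1 sits flush at its hole (crop (332,290)). The next saddle in the block shows about 3.5 mm further off than modelled, so aim at (672.5, −171).

>>> apply_moves --steps '[0,0,0.779,0.35,-0.265,0.03,1,0,0,0.779,0.35,-0.265,0.03,1,0,0,0.779,0.35,-0.265,0.03,1,0,0,0.779,0.35,-0.265,0.03,1,0,0,0.779,0.35,-0.265,0.03,1,0,0,0.779,0.35,-0.265,0.03,1,0,0,0.779,0.35,-0.265,0.03,1,0,0,0.779,0.35,-0.265,0.03,1,0,0,0.779,0.35,-0.265,0.03,1,0,0,0.779,0.35,-0.265,0,1,0,0,0.779,0.35,-0.265,0,1]'

```text
t: 33.0
tool_pos: [670.1, -170.3, 164.3]
eef_rot: [-2.267, -2.169, 0.003]
contact_force: [-0.9, -0.1, 0.1]
gripper_width: 86.7
gripper_force: 0.0
```

```bash
python3 go.py 672.5 -171 32 -0.042
```

```text
turn [-0.0007 -0.002   0.0011] shift [ 0.0078 -0.0023 -0.2078] cur [ 670.1 -170.3  164.3] -0.044 j [-0.36  0.49  1.44 -0.    1.22 -0.32] F [-0.9 -0.1  0.1] w 86.7 t 33.0
```

>>> apply_moves --steps '[0,0,0,0.007,-0.002,-0.1,1,0,0,0,0.007,-0.002,-0.17,1,0,0,0,0.007,-0.002,-0.19,1,0,0,0,0.007,-0.002,-0.19,1,0,0,0,0.007,-0.002,-0.19,1]'

```text
t: 33.62
tool_pos: [674.2, -171.6, 111.4]
eef_rot: [2.267, 2.172, 0.001]
contact_force: [0.2, -0.6, 0.7]
gripper_width: 86.8
gripper_force: 0.0
```

>>> apply_moves --steps '[0,0,0,-0.004,0.002,-0.02,1,0,0,0,-0.004,0.002,-0.032,1,0,0,0,-0.004,0.002,-0.032,-1,0,0,0,-0.004,0.002,-0.032,-1,0,0,0,-0.004,0.002,-0.032,-1,0,0,0,-0.004,0.002,-0.032,-1,0,0,0,-0.004,0.002,-0.032,-1,0,0,0,-0.004,0.002,-0.032,-1,0,0,0,-0.004,0.002,-0.032,-1,0,0,0,-0.004,0.002,-0.032,-1]'

```text
t: 34.88
tool_pos: [672.4, -170.8, 100.5]
eef_rot: [2.269, 2.173, 0.0]
contact_force: [-0.1, 0.2, -1.0]
gripper_width: 28.2
gripper_force: 28.9
```

>>> apply_moves --steps '[0,0,0,0,0,0,-1,0,0,0,0,0,0.05,-1,0,0,0,0,0,0.15,-1,0,0,0,0,0,0.25,-1,0,0,0,0,0,0.25,-1,0,0,0,0,0,0.25,-1]'

```text
t: 35.62
tool_pos: [671.7, -170.5, 174.6]
eef_rot: [-2.268, -2.172, 0.001]
contact_force: [-0.4, 0.4, -2.2]
gripper_width: 28.0
gripper_force: 29.3
```

```bash
sed -i 's/-1.2+float/-0.2+float/' tgt.py; python3 tgt.py 12.5 58
```

```text
[566.7 -16.3   0. ]
turn [-7.000e-04 -3.000e-04 -7.794e-01] shift [-0.3502  0.514  -0.1554] cur [ 671.7 -170.5  174.6] -0.043 j [-0.36  0.48  1.43  0.    1.24 -0.32] F [-0.4  0.4 -2.2] w 28.0 t 35.62
```

>>> apply_moves --steps '[0,0,-0.779,-0.35,0.514,0.02,-1,0,0,-0.779,-0.35,0.514,0.02,-1,0,0,-0.779,-0.35,0.514,0.02,-1,0,0,-0.779,-0.35,0.514,0.02,-1,0,0,-0.779,-0.35,0.514,0.02,-1,0,0,-0.779,-0.35,0.514,0.02,-1,0,0,-0.779,-0.35,0.514,0.02,-1,0,0,-0.779,-0.35,0.514,0.02,-1,0,0,-0.779,-0.35,0.514,-0.07,-1,0,0,-0.779,-0.35,0.514,-0.155,-1,0,0,-0.779,-0.35,0.514,-0.155,-1,0,0,-0.779,-0.35,0.514,-0.155,-1]'

```text
t: 37.12
tool_pos: [567.2, -16.5, 128.9]
eef_rot: [-3.141, 0.047, 0.001]
contact_force: [0.3, 0.1, -1.1]
gripper_width: 28.0
gripper_force: 29.3
```

```bash
cat > inh.py <<'E'
from go import *
S=viewer.grab_frame("side"); y=float(sys.argv[1]); b=float(sys.argv[2]); s=manip.sense(); Q=R.from_euler('z',-.031)
u,v=(proj(s["tool_pos"]-[0,0,60],S)[0]-[40,50]).astype(int)
cv2.imwrite(f"pics/{sys.argv[3]}.png",cv2.resize(S["color"][v:v+100,u:u+80],(480,600),interpolation=cv2.INTER_CUBIC))
c=s["tool_pos"]-[0,0,b]
for n,p in dict(botL=[27,14,0],botR=[-27,14,0],botR_3mm=[-30,14,0],dowtip=[0,0,-15],fL=[9.5,29,1],fR=[-9.5,29,1]).items(): print(n,((proj(c+Q.apply(p),S)[0]+.5-[u,v])*6).round())
h=Q.apply([-.2,y,22])+[566.5,-28.8,0]; print("hole",((proj(h,S)[0]+.5-[u,v])*6).round()); go(h[0],h[1],52,np.pi/2-.031)
E
python3 inh.py 12.5 70.5 in2
```

```text
botL [174. 343.]
botR [306. 348.]
botR_3mm [313. 348.]
dowtip [245. 362.]
fL [212. 359.]
fR [259. 361.]
hole [248. 410.]
turn [ 0.0001  0.0004 -0.0004] shift [-0.0035  0.0011 -0.0255] cur [567.7 -16.6 129.6] -1.601 j [-0.17  0.26  1.81  0.    1.07  1.43] F [ 0.3  0.1 -1.7] w 28.1 t 37.17
```

View pics/in2.png

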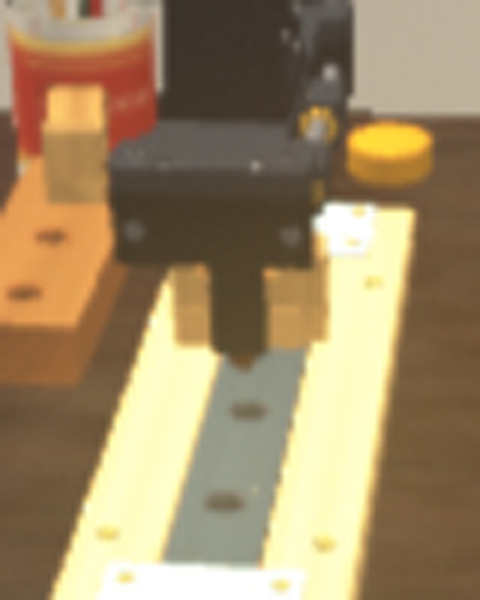

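In-hand offset is negligible; dowel tip at crop (242,360) over the hole at (248,410). Lower.

>>> apply_moves --steps '[0,0,0,-0.003,0.001,-0.04,-1,0,0,0,-0.003,0.001,-0.07,-1,0,0,0,-0.003,0.001,-0.082,-1,0,0,0,-0.003,0.001,-0.082,-1,0,0,0,-0.003,0.001,-0.09,-1,0,0,0,-0.003,0.001,-0.09,-1]'

```text
t: 37.92
tool_pos: [566.2, -16.5, 101.9]
eef_rot: [3.141, -0.047, -0.001]
contact_force: [-2.5, -2.1, -1.9]
gripper_width: 27.9
gripper_force: 29.3
```

>>> apply_moves --steps '[0,0,0,-0.002,-0.002,-0.01,-1,0,0,0,-0.003,-0.003,-0.02,-1,0,0,0,-0.003,-0.003,-0.028,-1,0,0,0,-0.003,-0.003,-0.028,-1]'

```text
t: 38.42
tool_pos: [565.5, -17.0, 93.4]
eef_rot: [-3.141, 0.047, 0.0]
contact_force: [-0.3, -0.2, -1.5]
gripper_width: 28.1
gripper_force: 29.3
```

>>> apply_moves --steps '[0,0,0,0,0,-0.004,-1,0,0,0,0,0,-0.006,-1,0,0,0,0,0,-0.006,-1]'

```text
t: 38.8
tool_pos: [565.8, -17.1, 92.6]
eef_rot: [-3.141, 0.047, -0.001]
contact_force: [-2.9, 0.3, 6.2]
gripper_width: 28.0
gripper_force: 29.4
```

>>> apply_moves --steps '[0,0,0,0,0,0.004,0.1,0,0,0,0,0,0.004,0.1,0,0,0,0,0,0.004,0.1,0,0,0,0,0,0.1,0.1,0,0,0,0,0,0.28,0.3,0,0,0.779,0.347,-0.716,0.28,1,0,0,0.779,0.347,-0.716,0.28,1,0,0,0.779,0.347,-0.716,0.28,1,0,0,0.779,0.347,-0.716,0.28,1,0,0,0.779,0.347,-0.716,0.28,1,0,0,0.779,0.347,-0.716,0.28,1,0,0,0.779,0.347,-0.716,0.28,1,0,0,0.779,0.347,-0.716,0.28,1,0,0,0.779,0.347,-0.716,0.28,1,0,0,0.779,0.347,-0.716,0.28,1,0,0,0.779,0.347,-0.716,0.28,1,0,0,0.779,0.347,-0.716,0.28,1]'

```text
t: 40.92
tool_pos: [669.6, -232.0, 175.8]
eef_rot: [-2.269, -2.172, 0.0]
contact_force: [0.7, -1.0, -0.2]
gripper_width: 86.9
gripper_force: 0.0
```

```bash
python3 go.py 670 -232 40 -0.042; python3 - <<'E'
from h import *
S=viewer.grab_frame("side")
for q in("saddle_a",):
    for d in spotter.silhouettes(q,S): print(round(d["p"],2),np.round(d["extent"]))
Q=R.from_euler('z',-.042)
for x,y in((670,-232),):
    p=proj(np.array([x,y,30])+Q.apply(box(-14,14,-27,27,0,42)),S); print(p.min(0),p.max(0))
E
```

```text
turn [-0.     -0.      0.0008] shift [ 1.300e-03 -1.000e-04 -2.192e-01] cur [ 669.6 -232.   175.8] -0.044 j [-0.44  0.51  1.38  0.    1.25 -0.4 ] F [ 0.7 -1.  -0.2] w 86.9 t 40.92
0.68 [218. 150. 230. 171.]
0.66 [243. 174. 267. 193.]
0.62 [239. 185. 263. 205.]
0.38 [183. 192. 196. 240.]
[216.37252069 149.12421959] [229.93265494 169.61508186]
```

>>> apply_moves --steps '[0,0,0,0,0.002,-0.1,1,0,0,0,0,0.002,-0.18,1,0,0,0,0,0.002,-0.22,1,0,0,0,0,0.002,-0.22,1,0,0,0,0,0.002,-0.22,1]'

```text
t: 41.65
tool_pos: [670.3, -231.7, 110.8]
eef_rot: [2.268, 2.172, 0.001]
contact_force: [0.0, -0.3, -0.3]
gripper_width: 86.9
gripper_force: 0.0
```

>>> apply_moves --steps '[0,0,0,0,0,-0.02,1,0,0,0,0,0,-0.031,1,0,0,0,0,0,-0.031,-1,0,0,0,0,0,-0.031,-1,0,0,0,0,0,-0.031,-1,0,0,0,0,0,-0.031,-1,0,0,0,0,0,-0.031,-1,0,0,0,0,0,-0.031,-1,0,0,0,0,0,-0.031,-1,0,0,0,0,0,-0.031,-1]'

```text
t: 42.9
tool_pos: [669.7, -231.4, 100.6]
eef_rot: [2.269, 2.173, 0.0]
contact_force: [-0.5, -0.4, 0.1]
gripper_width: 28.8
gripper_force: 28.3
```

>>> apply_moves --steps '[0,0,0,0,0,0,-1,0,0,0,0,0,0.05,-1,0,0,0,0,0,0.15,-1,0,0,0,0,0,0.25,-1,0,0,0,0,0,0.26,-1,0,0,0,0,0,0.26,-1]'

```text
t: 43.65
tool_pos: [669.3, -231.2, 178.3]
eef_rot: [-2.268, -2.173, 0.0]
contact_force: [-0.8, 0.5, -1.7]
gripper_width: 28.2
gripper_force: 29.2
```

```bash
python3 tgt.py 87.5 58
```

```text
[569.   58.7   0. ]
turn [-3.000e-04 -1.000e-04 -7.794e-01] shift [-0.3344  0.9662 -0.1676] cur [ 669.3 -231.2  178.3] -0.043 j [-0.44  0.51  1.38  0.    1.26 -0.4 ] F [-0.8  0.5 -1.7] w 28.2 t 43.65
```

>>> apply_moves --steps '[0,0,-0.779,-0.337,0.965,0.02,-1,0,0,-0.779,-0.337,0.965,0.02,-1,0,0,-0.779,-0.337,0.965,0.02,-1,0,0,-0.779,-0.337,0.965,0.02,-1,0,0,-0.779,-0.337,0.965,0.02,-1,0,0,-0.779,-0.337,0.965,0.02,-1,0,0,-0.779,-0.337,0.965,0.02,-1,0,0,-0.779,-0.337,0.965,0.02,-1,0,0,-0.779,-0.337,0.965,0.02,-1,0,0,-0.779,-0.337,0.965,-0.08,-1,0,0,-0.779,-0.337,0.965,-0.165,-1,0,0,-0.779,-0.337,0.965,-0.165,-1,0,0,-0.779,-0.337,0.965,-0.165,-1]'

```text
t: 45.28
tool_pos: [568.4, 58.1, 129.0]
eef_rot: [-3.141, 0.047, 0.001]
contact_force: [-0.4, -0.0, -0.9]
gripper_width: 28.2
gripper_force: 29.2
```

```bash
python3 inh.py 87.5 70.6 in3
```

```text
botL [172. 342.]
botR [313. 348.]
botR_3mm [321. 348.]
dowtip [248. 361.]
fL [212. 361.]
fR [262. 363.]
hole [249. 411.]
turn [-0.      0.0004 -0.0004] shift [ 0.      0.0018 -0.0258] cur [569.   58.1 129.7] -1.601 j [-0.04  0.27  1.8   0.    1.08  1.56] F [ 0.6 -0.3 -1.8] w 28.2 t 45.33
```

View pics/in3.png

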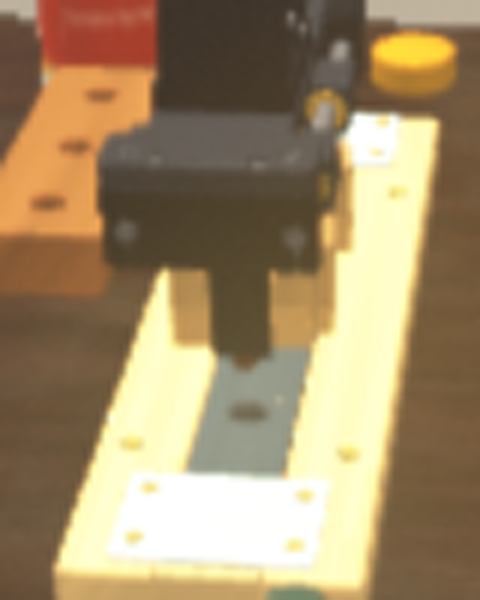

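Block is empty; saddle in hand spans crop 171–311, within 1 mm of model, dowel over the hole (248,411). Lower.

>>> apply_moves --steps '[0,0,0,-0.001,0,-0.04,-1,0,0,0,-0.001,0,-0.07,-1,0,0,0,-0.001,0,-0.082,-1,0,0,0,-0.001,0,-0.082,-1,0,0,0,-0.001,0,-0.09,-1,0,0,0,-0.001,0,-0.09,-1]'

```text
t: 46.08
tool_pos: [568.3, 58.2, 102.1]
eef_rot: [-3.141, 0.047, -0.0]
contact_force: [0.0, 0.5, -1.0]
gripper_width: 28.2
gripper_force: 29.2
```

```bash
python3 tgt.py 87.5 22.5
```

```text
[569.   58.7   0. ]
turn [-0.      0.     -0.0004] shift [ 0.0024  0.0017 -0.032 ] cur [568.3  58.2 102.1] -1.601 j [-0.04  0.31  1.81  0.    1.03  1.56] F [ 0.   0.5 -1. ] w 28.2 t 46.08
```

>>> apply_moves --steps '[0,0,0,0,0,-0.01,-1,0,0,0,0,0,-0.02,-1,0,0,0,0,0,-0.028,-1,0,0,0,0,0,-0.034,-1,0,0,0,0,0,-0.034,-1]'

```text
t: 46.7
tool_pos: [568.4, 58.1, 92.7]
eef_rot: [3.141, -0.047, -0.0]
contact_force: [-4.1, 0.1, 7.8]
gripper_width: 28.2
gripper_force: 29.3
```

Saddle 3 flush. Release, back off left and look at everything including the flute.

>>> apply_moves --steps '[0,0,0,0,0,0.004,0.1,0,0,0,0,0,0.004,0.1,0,0,0,0,0,0.004,0.1,0,0,0,0,0,0.1,0.1,0,0,0,0,0,0.4,0.3,0,0,0.4,-0.3,0.3,0.5,1,0,0,0.814,-0.5,0.8,0.5,1,0,0,0.814,-0.5,0.8,0.5,1,0,0,0.814,-0.5,0.8,0.5,1,0,0,0.814,-0.5,0.8,0.5,1,0,0,0.814,-0.5,0.8,0.5,1,0,0,0.814,-0.5,0.8,0.5,1,0,0,0.814,-0.5,0.8,0.5,1,0,0,0.814,-0.5,0.8,0.5,1]'

```text
t: 48.45
tool_pos: [418.1, 298.2, 241.7]
eef_rot: [-2.185, -2.257, 0.0]
contact_force: [-0.1, -0.3, -0.0]
gripper_width: 87.2
gripper_force: 0.0
```

```bash
python3 - <<'E'
from go import *
T=viewer.grab_frame("top");S=viewer.grab_frame("side")
fb=[np.array([[18*np.cos(a),y,18+18*np.sin(a)] for a in np.arange(0,6.3,.3) for y in(-220,220)])]
for f in(T,S):
    m=spotter.silhouettes("flute",f)[0]["pixels"].astype(np.uint8); print(fit(fb,[(m,f)],[413.6,5.3,.027]))
for d in spotter.silhouettes("template_a",S): print("side",round(d["p"],2),np.round(d["extent"]))
cv2.imwrite("pics/all.png",np.hstack([cv2.resize(S["color"][140:290,140:340],None,fx=2,fy=2),cv2.resize(T["color"][90:240,160:360],None,fx=2,fy=2)]))
go(414,-6.7,100,.027)
E
```

```text
(array([4.13222029e+02, 5.45728026e+00, 2.57844554e-02]), np.float64(0.21477780536246277))
(array([ 4.13376556e+02, -4.30467420e+00,  3.40233153e-02]), np.float64(0.2510302197802198))
side 0.81 [183. 200. 195. 239.]
side 0.73 [189. 178. 199. 222.]
turn [ 0.     -0.      0.0013] shift [-0.014  -1.016  -0.2392] cur [418.2 298.1 241.8] 0.024 j [ 0.47 -0.    1.87  0.    1.28  0.44] F [ 0.7 -0.6  0.2] w 86.8 t 48.7
```

View pics/all.png

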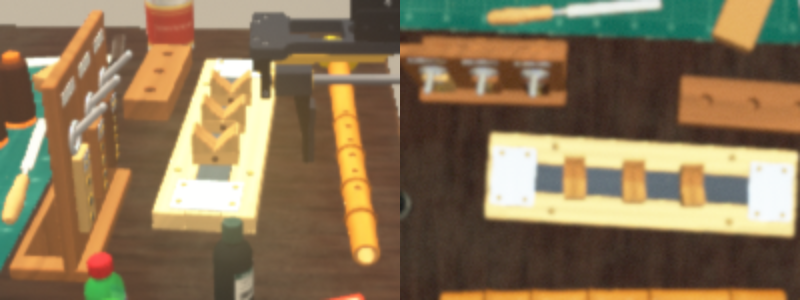

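All three saddles are in line and flush, templates hang on three pegs. Now the flute.

>>> apply_moves --steps '[0,0,0.001,-0.0155,-1,0,1,0,0,0.001,-0.0155,-1,0,1,0,0,0.001,-0.0155,-1,0,1,0,0,0.001,-0.0155,-1,-0.1,1,0,0,0.001,-0.0155,-1,-0.24,1,0,0,0.001,-0.0155,-1,-0.4,1,0,0,0.001,-0.0155,-1,-0.4,1,0,0,0.001,-0.0155,-1,-0.4,1]'

```text
t: 49.7
tool_pos: [414.5, -1.7, 123.3]
eef_rot: [2.189, 2.252, 0.001]
contact_force: [0.7, -0.4, -0.1]
gripper_width: 87.1
gripper_force: 0.0
```

```bash
python3 go.py 413.6 -7 5 .027
```

```text
turn [ 0.      0.0007 -0.0006] shift [-0.0031 -0.0175 -0.1608] cur [414.5  -1.7 123.3] 0.028 j [-0.2  -0.09  2.2   0.    1.03 -0.22] F [ 0.7 -0.4 -0.1] w 87.1 t 49.7
```

>>> apply_moves --steps '[0,0,0,-0.003,-0.0175,-0.1,1,0,0,0,-0.003,-0.0175,-0.16,1,0,0,0,-0.003,-0.0175,-0.16,1,0,0,0,-0.003,-0.0175,-0.16,-1,0,0,0,-0.003,-0.0175,-0.16,-1,0,0,0,-0.003,-0.0175,-0.16,-1,0,0,0,-0.003,-0.0175,-0.16,-1,0,0,0,-0.003,-0.0175,-0.16,-1,0,0,0,-0.003,-0.0175,-0.16,-1,0,0,0,-0.003,-0.0175,-0.16,-1,0,0,0,-0.003,-0.0175,-0.16,-1]' --squeeze 20

```text
t: 51.08
tool_pos: [412.7, -7.2, 73.8]
eef_rot: [2.189, 2.253, -0.0]
contact_force: [0.9, -0.5, -0.6]
gripper_width: 35.5
gripper_force: 20.0
```

>>> apply_moves --steps '[0,0,0,0,0,0,-1,0,0,0,0,0,0.05,-1,0,0,0,0,0,0.15,-1,0,0,0,0,0,0.3,-1,0,0,0,0,0,0.35,-1,0,0,0,0,0,0.35,-1]'

```text
t: 51.82
tool_pos: [413.4, -7.3, 179.9]
eef_rot: [2.187, 2.252, 0.002]
contact_force: [-0.1, 0.0, -1.0]
gripper_width: 36.0
gripper_force: 20.0
```

```bash
python3 go.py 565.5 -53.8 80 -.031; python3 - <<'E'
from h import *
S=viewer.grab_frame("side"); cv2.imwrite("pics/fl.png",cv2.resize(S["color"][120:280,200:350],None,fx=3,fy=3))
E
```

```text
turn [ 0.0003  0.0014 -0.03  ] shift [ 0.5071 -0.1552 -0.0997] cur [413.4  -7.3 179.9] 0.029 j [-0.21 -0.19  2.16 -0.    1.17 -0.24] F [-0.1  0.  -1. ] w 36.0 t 51.83
```

View pics/fl.png

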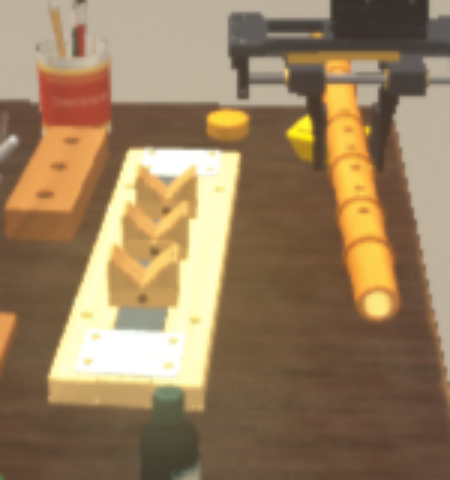

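>>> apply_moves --steps '[0,0,-0.03,0.507,-0.155,0,-1,0,0,-0.03,0.507,-0.155,0,-1,0,0,-0.03,0.507,-0.155,0,-1,0,0,-0.03,0.507,-0.155,-0.06,-1,0,0,-0.03,0.507,-0.155,-0.13,-1,0,0,-0.03,0.507,-0.155,-0.13,-1,0,0,-0.03,0.507,-0.155,-0.13,-1]'

```text
t: 52.75
tool_pos: [563.8, -53.3, 139.1]
eef_rot: [-2.254, -2.186, 0.002]
contact_force: [0.0, 0.2, -1.1]
gripper_width: 35.9
gripper_force: 20.0
```

```bash
python3 go.py 565.2 -54.2 52.3 -.031
```

```text
turn [-0.0002 -0.0009 -0.0001] shift [ 0.0047 -0.0032 -0.056 ] cur [563.8 -53.3 139.1] -0.031 j [-0.23  0.24  1.81  0.    1.09 -0.2 ] F [ 0.   0.2 -1.1] w 35.9 t 52.75
```

>>> apply_moves --steps '[0,0,0,0.004,-0.002,-0.03,-1,0,0,0,0.004,-0.002,-0.05,-1,0,0,0,0.004,-0.002,-0.056,-1,0,0,0,0.004,-0.002,-0.056,-1,0,0,0,0.004,-0.002,-0.056,-1]'

```text
t: 53.38
tool_pos: [566.0, -54.2, 123.2]
eef_rot: [2.256, 2.187, 0.0]
contact_force: [-0.0, 0.1, -1.7]
gripper_width: 35.9
gripper_force: 20.0
```

>>> apply_moves --steps '[0,0,0,0,0,-0.003,-1,0,0,0,0,0,-0.004,-1,0,0,0,0,0,-0.004,-1]'

```text
t: 53.75
tool_pos: [566.4, -54.3, 122.2]
eef_rot: [2.255, 2.186, 0.001]
contact_force: [0.8, -0.8, 0.3]
gripper_width: 35.9
gripper_force: 20.0
```

>>> apply_moves --steps '[0,0,0,0,0,0,0.3,0,0,0,0,0,0,0.3,0,0,0,0,0,0,0.3,0,0,0,0,0,0,0.5,0,0,0,0,0,0.03,0.5,0,0,0,0,0,0.15,0.5,0,0,0,0,0,0.35,0.5,0,0,0,-0.3,0,0.5,0.5,0,0,0,-0.4,0.5,0.5,0.5,0,0,0,-0.45,0.99,0.5,0.5,0,0,0,-0.45,0.99,0.5,0.5,0,0,0,-0.45,0.99,0.5,0.5,0,0,0,-0.45,0.99,0.5,0.5,0,0,0,-0.45,0.99,0.5,0.5]'

```text
t: 55.5
tool_pos: [429.7, 246.3, 272.9]
eef_rot: [-2.249, -2.194, -0.003]
contact_force: [-0.8, 0.0, -0.5]
gripper_width: 65.5
gripper_force: 0.0
```

```bash
python3 - <<'E'
from h import *
S=viewer.grab_frame("side");T=viewer.grab_frame("top")
fb=[np.array([[18*np.cos(a),y,18*np.sin(a)] for a in np.arange(0,6.3,.3) for y in(-220,220)])]
m=spotter.silhouettes("flute",T)[0]["pixels"].astype(np.uint8); q,c=fit(fb,[(m,T)],[566,-45,-.03],66); print(q,c)
print("jig frame",R.from_euler('z',.031).apply([q[0]-566.3,q[1]+28.8,0]),q[2]+.031)
cv2.imwrite("pics/end.png",np.hstack([cv2.resize(S["color"][130:290,140:340],None,fx=2,fy=2),cv2.resize(T["color"][90:250,140:340],None,fx=2,fy=2)]))
E
```

```text
[ 5.66984393e+02 -4.15930789e+01 -3.42648931e-02] 0.12884199134199134
jig frame [  1.08058584 -12.76571951   0.        ] -0.003264893142490108
```

View pics/end.png

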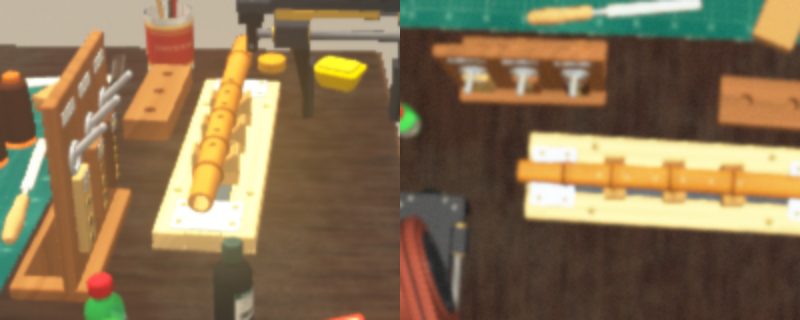

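The flute lies in all three grooves (side crop (220,130)), about 13 mm off centre; the templates hang on three pegs, the bottles stand, and the arm is clear.

```bash
python3 -c "
from bench import job; print(job.sign_off())"
```

```text
the job is handed in; nothing more can be done
None
```

The job is handed in, though no verdict came back: all three templates hang on their own pegs, the three saddles sit flush in the strip's holes, the flute rests in their grooves about 13 mm off centre, both bottles stand, and the arm was clear (about 56 s of the 208 s used).

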